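Fit the spare cartridge fuse with the sprung fuse tongs

ROBOT

A 7-joint arm with a two-finger parallel gripper is mounted at the origin on the work surface. World frame = base frame: x ahead of the robot, y to its left, z up, the work surface at z = 0. Lengths are in m, angles in rad, forces in N, time in s.
With the tool pointing down it reaches from about 0.425 to 0.875 m from the base axis. Payload 4.7 kg.
Tool frame: the origin (TCP) lies midway between the tips of the shut fingers; the grasp point (between the pads) lies 19 mm behind it; y points along the fingers, z is the direction in which the jaws open and shut, and the axes are right-handed (so a half turn about y gives the same grasp; the last joint's range is limited). The gripper opens to 87 mm and grips with 3 to 60 N. Pads are 19 mm wide; open, the fingers measure 117 mm over their backs; the gripper's body (75 mm by 190 mm) begins 51 mm behind the grasp point.
Start: joints at [-1.209, 0.321, -0.07, 1.45, 0.023, 1.371, -0.057], TCP at [0.222, 0.611, 0.185] pointing down, gripper open.
Joint ranges: [-2.86, 2.86], [-0.3, 2.09], [-1.38, 1.24], [0.06, 2.45], [-1.56, 4.7], [0.09, 2.05], [-2.69, 2.69]. Speed limits (rad/s): [2.57, 2.57, 3.14, 3.14, 3.14, 3.14, 3.14].

INTERFACE

Orientations are given as a rotation vector (axis times angle).
In Python, from bench import ctrl gives the robot as it stands.
- The arm moves only by the tool play_rows, never from a script. Its arguments are lists of equal length, an entry for each row: "translation": the shift along the tool's x, y, z in mm, a list of three; "turn": the turn, a rotation vector about the tool's x, y, z in rad, a list of three; "fingers": the opening, from -1 (shut) to 1 (fully open), so that 0 is half open. In form: {"translation": [[dx, dy, dz], ...], "turn": [[wx, wy, wz], ...], "fingers": [fingers, ...]}. A call has exactly 10 rows; each row shifts and turns the commanded pose from where the row before left it, along the tool's axes as they then stand; what a row does not reach is not made up. A row lasts 1/12 s, in which the tool goes at most 41.7 mm and 7.16 degrees, less where a joint would pass 70% of its speed; a pose out of reach is approached as far as the arm can. A call with a gripper value outside its range is refused whole. The fingers move at their own pace and stop on an object; "grip_force" is the grip in N (left out, the last holds). Time passes only in rows, so rows that do not move let the fingers close, or fill a call up. It gives the time, the measured TCP pose, the force and the opening at its end, in the units of the state.
- ctrl.get_state(): the state, without advancing time (a new reading comes with each control period).
- ctrl.get_image(name): name is "side" or "top"; returns the picture (400x640x3 uint8, blue, green, red); there is no depth.
- ctrl.camera_info(name): a dict with "camera_matrix" (3x3 intrinsics, pixels), "R" (3x3) and "t" (3): a world point X has camera coordinates R X + t. Camera axes: x right, y down, z forward; pixel columns grow to the right and rows downward; lengths in m; the calibration is good to about 2 mm. A picture is of the moment at which its call begins. camera_info takes no time and is no camera call.
- ctrl.close_job(): hands the job in, once; it reports no verdict.
The state is a dict: "time": time; "joint_positions": joint angles; "qd": joint speeds; "joint_torque": joint torques, N m; "position": TCP position; "tool_rot": TCP orientation; "ft_force": force on the tool from outside, world axes, zero at the start; "torque": the same for the moment, N m; "grip_width": opening from 0.0 (shut) to 1.0 (fully open).
Only numpy, scipy, OpenCV 4.12 (cv2) and the standard library are available. Lean on these libraries where they do the work, as an engineer would, in place of code of your own. Each camera call takes 0.05 s, during which the arm holds its last target.

TASK

One of the two porcelain fuse bases on the marble board is empty: fit it with the spare cartridge fuse that suits it, the longer and thicker of the two on the wooden rest. Handle the fuse only with the sprung fuse tongs, squeezing them no harder than it needs, and press it straight down between the sprung clips, firmly through their resistance but without forcing the porcelain, until both ends are fully home. Then let it go, stand the tongs back upright in their wooden stand, and leave everything else where it is.

Things in the scene. Friction and masses are not known exactly. Their poses are not given: they have to be found in the camera images.
- tongs: sprung fuse tongs, 124 mm long, 70 g: steel spring bow on top, two straight dark wooden arms (14 mm wide, 5 thick) hanging from it, jaws down; they start upright in the stand. Origin: midway between the arms at the spring hinges, 8 mm below the bow's top. z: up, from jaws to bow; y: the line along which the arms close; x: along the axis of a fuse held in the jaws
- tongs_grip (a point): where to grip, midway between the arms, 40 mm below the tongs' origin. Outside width over the arms here: 43 mm sprung open, 34 mm with the jaws shut on the larger fuse (jaws move 2.7 times as far). At 40 to 41 mm they push back with 3 N, enough to carry them, lips 25 mm apart. Shutting takes 9 N on each arm; a grip of 20 to 40 N holds the fuse safely
- tongs_jaw (a point): midway between the jaws, 108 mm below the tongs' origin: the fuse's centre goes here when it is picked up. Jaws 14 mm wide along x, lips reaching 8 mm below this point. The jaw faces are smooth: pushed with some 8 to 10 N the fuse rides up in them by as much as 3 mm, until it meets the arch above
- stand: fixed wooden stand of the tongs, 46 mm (x) by 90 mm (y), 70 mm high, on a plinth; pocket 22 mm (x) by 66 mm (y), 58 mm deep, open on top. Origin: centre of its underside. The tongs hang in it, their y along the stand's y, guards on its top face, the tongs' origin 137 mm above its underside
- rest: fixed wooden rest, 62 mm (x) by 112 mm (y); two rails at x = -15 and +15 mm (5 mm thick) have V notches at y = -21 and +21 mm, in which the two spare fuses lie along x, free in the middle. Floor between the rails 8 mm up. Origin: centre of its underside
- fuse: the larger spare cartridge fuse, the one that fits: white ceramic tube with a brass cap at each end, 51 mm long, 14 mm in diameter, about 25 g. Origin: its centre, 24 mm above the bench as it lies in the rest; x: its axis (either way round is the same). It cracks if the tongs bear on it with over 30 N
- small_fuse: the other spare, too small for the base: the same make-up, 38 mm long, 10 mm in diameter, lying in the other notch of the rest. Origin: its centre; x is its axis. Leave it there
- fuse_base: the empty fuse base: fixed white porcelain block 96 mm (x) by 44 mm (y), 20 mm high, on a 15 mm marble board. At x = -19 and +19 mm a brass saddle (top 28 mm above the underside) between two sprung brass leaves, 8 mm long in x, with flared mouths 23 mm wide, tops 47 mm up; free between the two clips. Origin: centre of its underside
- full_base: the other fuse base, the same in size and shape, with a fuse already fixed in its clips. It stands beside the empty one, 84 mm away, on either side of it. Origin: centre of its underside
- flywheel: bystander: spoked steel flywheel lying flat, 100 mm across, 20 mm high; origin under its centre
- fusee: bystander: grooved brass fusee cone standing on its wide end, 46 mm across, 60 mm high; origin under its centre
- base_block: bystander: rosewood base block, 110 by 80 by 28 mm; origin under its centre
- oil_pot: bystander: small amber glass oil pot with a brass cap, 40 mm across, 38 mm high; origin under its centre
- file: bystander: flat file with a wooden handle, 235 mm long, 20 mm high, lying along its x; origin under its middle
- gear: bystander: brass gear wheel lying flat, 55 mm across, 14 mm high; origin under its centre
- tongs_guard (a point): midway between the two guard plates, level with their upper face, 63 mm below the tongs' origin: each plate sticks out 14 mm from its arm, 30 mm wide, 5 mm thick. The gripper's fingers stay above them
- fuse_seat (a point): centre of the fuse when fully home in the empty base, on both saddles, axis along the base's x; 35 mm above the base's underside. Going in from above, the leaves resist from about 5.5 mm above home, peak 8 to 11 N, then give way, and the saddles stop it dead. Over 30 N on the saddles cracks the porcelain
Not all that is in view belongs to the job. Leave any turquoise or yellow look-alike of the tongs alone.

How it is judged:
On the way, in this order (a step that is already met when the one before it is completed fails the run):
1. the larger fuse is held in the squeezed tongs, clear of its rest (z of fuse in the frame of rest above 0.05 m and contact force between tongs and fuse above 1 N), for 0.2 s.
2. the fuse is fully home in the clips of the empty base (z of fuse in the frame of fuse_base between 0.033 and 0.0365 m and x of fuse in the frame of fuse_base between -0.005 and 0.005 m and y of fuse in the frame of fuse_base between -0.002 and 0.002 m and angle between the x axis of fuse and the x axis of fuse_base, either way round below 0.07 rad), for 0.2 s.
At the end, for the whole second after the job is handed in: the larger fuse is home in the empty base: centre 33 to 36.5 mm above its underside, within 5 mm of its middle along and 2 mm across, axis within 0.07 rad; the tongs stand upright (0.12 rad) in the stand, origin within 12 mm of its axis and 130 to 142 mm up; both at rest (all of step 2 and linear speed of each of fuse, tongs below 0.02 m/s and horizontal distance between tongs and stand below 0.012 m and z of tongs in the frame of stand between 0.13 and 0.142 m and angle between tongs's own z axis and vertical below 0.12 rad); the robot touches nothing.
It fails at once if the fuse is handled by the fingers or the arm instead of the tongs (contact force between any of the fingers, the arm and fuse above 0.5 N).
It fails at once if the fuse is forced down on the porcelain base (over 30 N) (contact force between fuse and fuse_base above 30 N).
It fails at once if the tongs squeeze or press the brittle fuse too hard (over 30 N) (contact force between tongs and fuse above 30 N).
It fails at once if the smaller spare is moved from its notch (distance of small_fuse from where it was at the start of the episode above 0.01 m).
It fails at once if another thing on the bench is shoved from its place (distance of any of flywheel, fusee, base_block, oil_pot, file, gear from where it was at the start of the episode above 0.015 m).
It also fails if it takes over 61 s, if anything falls off the work surface, if the arm or the gripper's body presses on something with over 40 N, if the wrist force passes 120 N, or if a joint passes its speed limit or range.

## Working session

There is one attempt and no reset: what is moved stays moved. The work goes in short steps, Python scripts to look and compute and a tool call to move; the robot and the scene stay as the last step left them, time stands still between calls to the robot, and variables do not carry over. Pictures are saved under pics/ and viewed, and the job is handed in when it is done.

Besides the shell and the picture viewer there is one more tool, called after "Call:" in YAML: its name, and indented under it one key for each argument. play_rows: Moves the arm, as the interface text tells. Its arguments: {"type":"object","properties":{"translation":{"type":"array"},"turn":{"type":"array"},"fingers":{"type":"array"},"grip_force":{"type":"number"}},"required":["translation","turn","fingers"]}

```bash
ls; mkdir -p pics
python3 - <<'E'
from bench import ctrl
import cv2, numpy as np
np.set_printoptions(precision=5,suppress=True)
for n in("side","top"):
    cv2.imwrite(f"pics/{n}0.png",ctrl.get_image(n)); c=ctrl.camera_info(n); print(n,c)
print(ctrl.get_state())
E
```

```text
pics
side {'camera_matrix': array([[362.04486,   0.     , 319.78332],
       [  0.     , 362.04486, 203.82553],
       [  0.     ,   0.     ,   1.     ]]), 'R': array([[-0.99958, -0.02844, -0.00597],
       [-0.01251,  0.60633, -0.79511],
       [ 0.02624, -0.7947 , -0.60643]]), 't': array([0.52691, 0.11239, 0.8189 ])}
top {'camera_matrix': array([[446.90248,   0.     , 317.54463],
       [  0.     , 446.90248, 208.1662 ],
       [  0.     ,   0.     ,   1.     ]]), 'R': array([[-0.01359, -0.99987, -0.00875],
       [-0.98631,  0.01484, -0.16424],
       [ 0.16435,  0.0064 , -0.98638]]), 't': array([-0.04382,  0.53657,  1.18192])}
{'time': 0.1, 'joint_positions': array([-1.2089 ,  0.32177, -0.07006,  1.45156,  0.02264,  1.37079,
       -0.0569 ]), 'qd': array([ 0.00008, -0.00167,  0.00103, -0.00503,  0.00074,  0.00075,
        0.0011 ]), 'joint_torque': array([ -0.00026, -49.25741,  -0.40587, -31.33965,  -0.06431,   0.03958,
         0.00009]), 'position': array([0.22143, 0.61053, 0.18425]), 'tool_rot': array([-1.55525,  0.2731 , -0.27284]), 'ft_force': array([-0.78157,  0.34849,  0.0383 ]), 'torque': array([-0.01425,  0.01022, -0.0484 ]), 'grip_width': 1.0043268805407712}
```

View pics/side0.png

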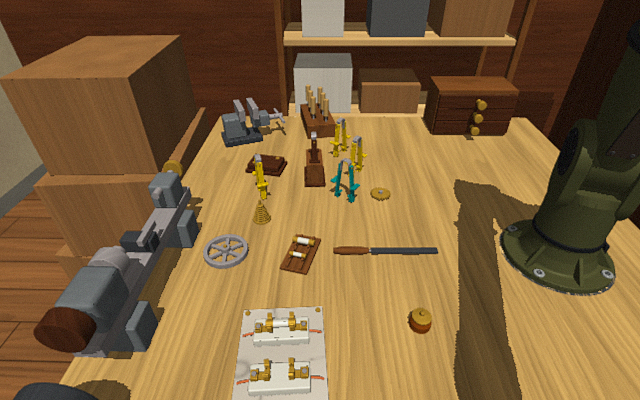

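View pics/top0.png

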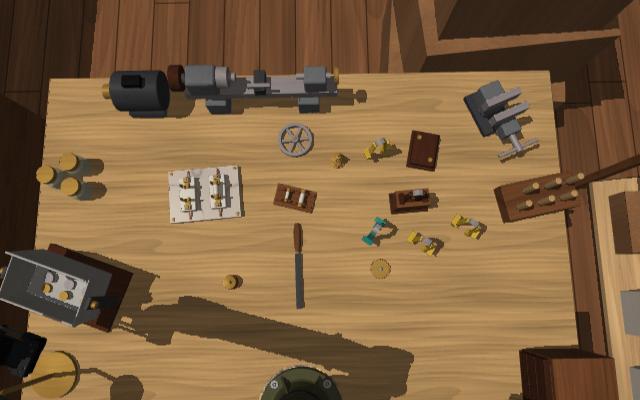

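Run:
```python
import cv2, numpy as np
t=cv2.imread("pics/top0.png"); s=cv2.imread("pics/side0.png")
def crop(im,x0,y0,x1,y1,k,name):
    cv2.imwrite(name,cv2.resize(im[y0:y1,x0:x1],None,fx=k,fy=k,interpolation=cv2.INTER_CUBIC))
crop(t,160,155,250,230,8,"pics/t_base.png")
crop(t,265,175,325,220,12,"pics/t_rest.png")
crop(t,380,175,440,220,12,"pics/t_stand.png")
crop(s,225,300,335,400,7,"pics/s_base.png")
crop(s,275,225,325,280,10,"pics/s_rest.png")
crop(s,290,120,370,210,6,"pics/s_stand.png")
```

```text
(no output)
```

View pics/t_base.png

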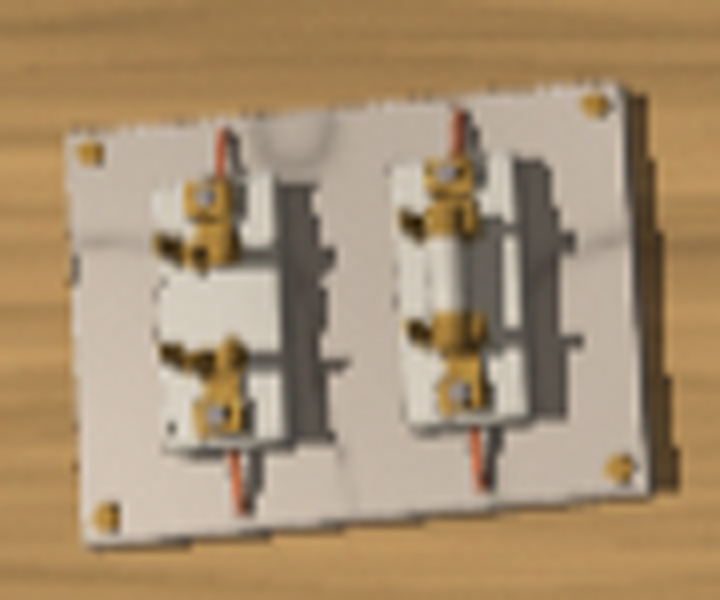

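View pics/t_rest.png

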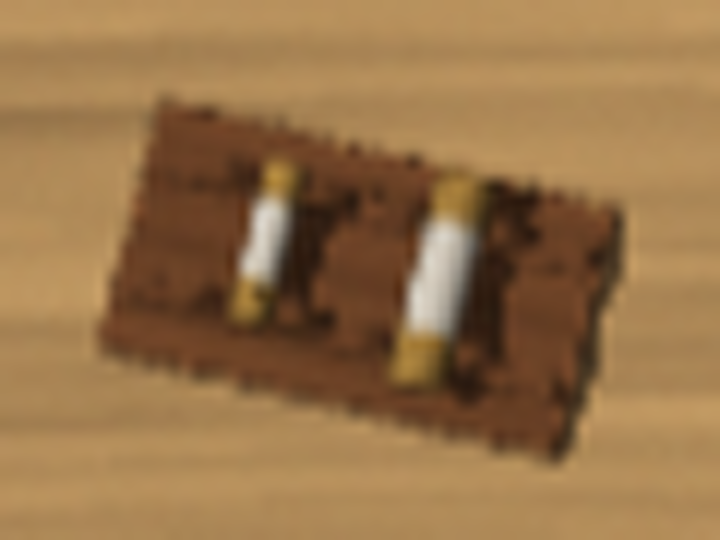

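View pics/t_stand.png

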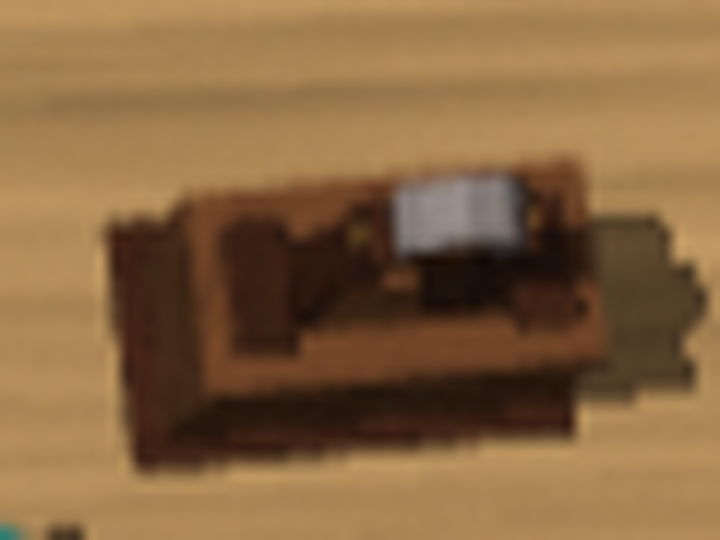

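View pics/s_base.png

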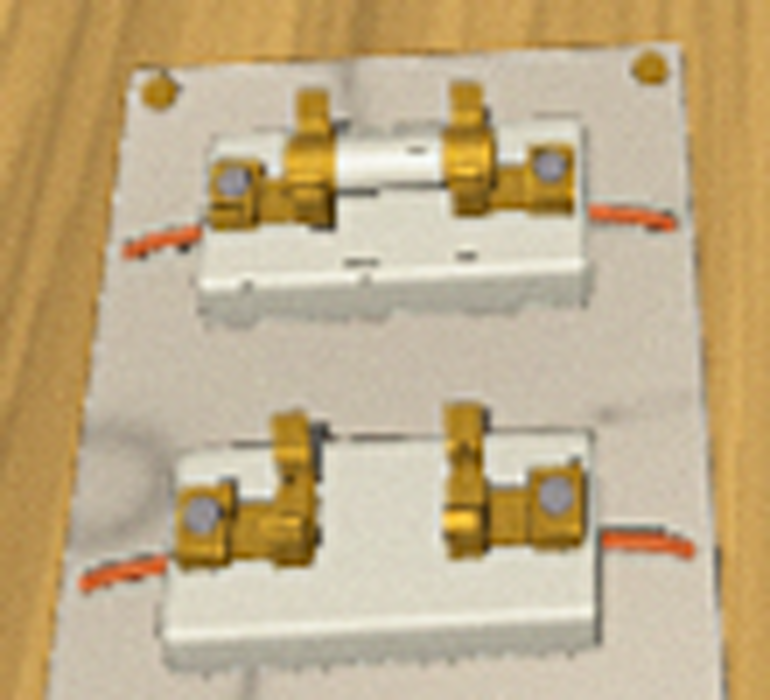

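View pics/s_rest.png

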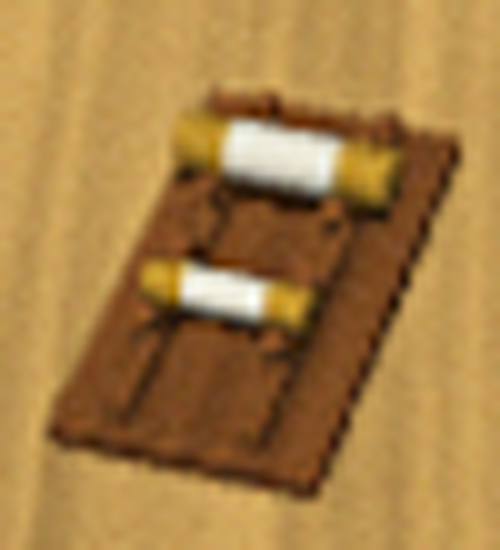

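View pics/s_stand.png

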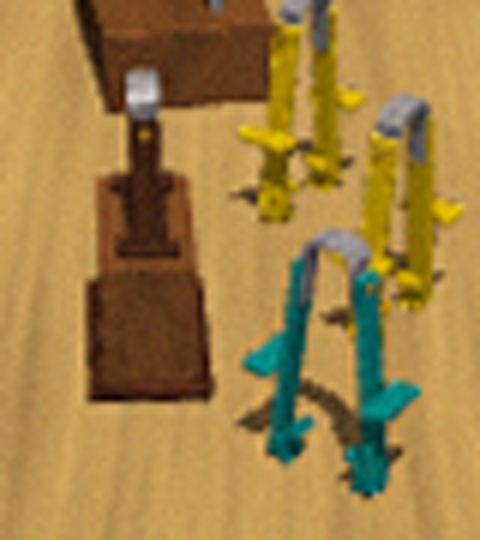

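```bash
cat > h.py <<'E'
import numpy as np, cv2, json
from scipy.optimize import least_squares
from scipy.spatial.transform import Rotation as Ro
from bench import ctrl
np.set_printoptions(precision=4,suppress=True)
CI={n:ctrl.camera_info(n) for n in("top","side")}
def proj(n,X):
    c=CI[n]; p=(np.atleast_2d(X)@c["R"].T+c["t"])@c["camera_matrix"].T
    return p[:,:2]/p[:,2:]
def unz(n,uv,z):
    c=CI[n]; d=c["R"].T@np.linalg.solve(c["camera_matrix"],[*uv,1]); o=-c["R"].T@c["t"]
    return o+d*(z-o[2])/d[2]
def full(off,k,p): return np.array(off)+(np.array(p,float)+.5)/k-.5
def world(p,L,z0=0):
    c,s=np.cos(p[2]),np.sin(p[2]); L=np.atleast_2d(L)
    return np.c_[p[0]+c*L[:,0]-s*L[:,1],p[1]+s*L[:,0]+c*L[:,1],L[:,2]+z0]
def fit(obs,p0,z0=0):
    # obs: (cam,uv,local)
    f=lambda p:np.concatenate([(proj(n,world(p,l,z0))[0]-u) for n,u,l in obs])
    r=least_squares(f,p0,loss="soft_l1",f_scale=0.5); return r.x,f(r.x).reshape(-1,2)
def crop(im,x0,y0,x1,y1,k,name,lines=(),pts=()):
    o=cv2.resize(im[y0:y1,x0:x1],None,fx=k,fy=k,interpolation=cv2.INTER_CUBIC)
    cv_=lambda q:tuple(np.round((np.array(q)-[x0,y0]+.5)*k-.5).astype(int).tolist())
    for a,b in lines: cv2.line(o,cv_(a),cv_(b),(255,0,255),1)
    for a in pts: cv2.circle(o,cv_(a),3,(255,255,0),-1)
    cv2.imwrite(name,o)
E
cat > m1.py <<'E'
from h import *
T=lambda o,k,p,l:("top",full(o,k,p),np.array(l)/1e3)
S=lambda o,k,p,l:("side",full(o,k,p),np.array(l)/1e3)
tb=((160,155),8); sb=((225,300),7)
base=[T(*tb,(155,183),(48,22,20)),T(*tb,(270,173),(48,-22,20)),T(*tb,(277,440),(-48,-22,20)),T(*tb,(168,450),(-48,22,20)),
 S(*sb,(165,632),(48,22,20)),S(*sb,(178,447),(48,-22,20)),S(*sb,(592,430),(-48,-22,20)),S(*sb,(597,612),(-48,22,20))]
p,r=fit(base,[.55,.25,0],.015); print("base",p); print(r)
pt,r1=fit(base[:4],p,.015); ps,r2=fit(base[4:],p,.015); print("top only",pt,"side only",ps)
tr=((265,175),12); sr=((275,225),10)
f=[T(*tr,(462,176),(25.5,0,24)),T(*tr,(415,382),(-25.5,0,24)),S(*sr,(180,143),(25.5,0,24)),S(*sr,(398,176),(-25.5,0,24))]
pf,r=fit(f,[.5,0,-.2]); print("fuse",pf); print(r)
print([fit(f[i:i+2],pf)[0] for i in(0,2)])
ts=((380,175),12); ss=((290,120),6)
st=[T(*ts,(188,190),(23,45,70)),T(*ts,(583,160),(23,-45,70)),T(*ts,(607,358),(-23,-45,70)),T(*ts,(207,393),(-23,45,70))]
st+=[S(*ss,(88,280),(23,45,70)),S(*ss,(208,277),(-23,45,70)),S(*ss,(98,180),(23,-45,70)),S(*ss,(183,178),(-23,-45,70))]
pS,r=fit(st,[.5,-.25,0]); print("stand",pS); print(r); print([fit(st[i:i+4],pS)[0] for i in(0,4)])
b=unz("top",full(*ts,(458,213)),.145); print("bow top",b)
print("bow side",unz("side",full(*ss,(142,85)),.145))
json.dump(dict(base=list(p),fuse=list(pf),stand=list(pS)),open("m.json","w"))
def box(p,hx,hy,z0,z1,zo,n):
    c=[(sx*hx,sy*hy,z) for z in(z0,z1) for sx,sy in((1,1),(1,-1),(-1,-1),(-1,1))]
    q=proj(n,world(p,np.array(c)/1e3,zo)); return [(q[a+i],q[a+(i+1)%4]) for a in(0,4) for i in range(4)]
t=cv2.imread("pics/top0.png"); s=cv2.imread("pics/side0.png")
crop(t,160,155,250,230,8,"pics/o_tb.png",box(p,48,22,0,20,.015,"top"))
crop(s,225,300,335,400,6,"pics/o_sb.png",box(p,48,22,0,20,.015,"side"))
crop(t,380,175,440,220,8,"pics/o_ts.png",box(pS,23,45,0,70,0,"top"))
crop(s,290,120,370,210,6,"pics/o_ss.png",box(pS,23,45,0,70,0,"side"))
a=[cv2.imread(f"pics/o_{q}.png") for q in("tb","sb","ts","ss")]
H=600
top=np.zeros((600,720,3),np.uint8); top[:600,:720]=a[0]; 
m=np.zeros((600,800,3),np.uint8); m[:360,:480]=a[2]; m[:540,480:800]=a[3][:540,:320] 
cv2.imwrite("pics/o_stand.png",m)
E
python3 m1.py
```

```text
base [0.5822 0.312  0.072 ]
[[-0.5334  0.7531]
 [ 0.7524  0.6638]
 [ 1.2649  0.9635]
 [-0.9704  1.0764]
 [-2.028   0.4992]
 [-0.6446 -0.9045]
 [ 0.0355 -1.1361]
 [-0.092   0.376 ]]
top only [0.5846 0.3125 0.0714] side only [0.5814 0.3121 0.0735]
fuse [ 0.5657 -0.0054 -0.2127]
[[-0.2046  1.1164]
 [ 0.0008  1.5097]
 [-0.4522 -0.3213]
 [-0.6809 -0.0394]]
[array([ 0.5695, -0.0057, -0.2281]), array([ 0.5644, -0.0048, -0.1916])]
stand [ 0.5563 -0.307   0.0618]
[[-0.4459  0.2472]
 [-0.1372  0.2264]
 [-0.1483  0.4665]
 [-0.2495  0.0913]
 [ 0.2037 -1.767 ]
 [-3.132  -1.6417]
 [-1.4544 -0.9189]
 [-0.0694 -0.9196]]
[array([ 0.557 , -0.3077,  0.0655]), array([ 0.5531, -0.2995,  0.0706])]
bow top [ 0.5559 -0.3056  0.145 ]
bow side [ 0.5524 -0.2972  0.145 ]
```

View pics/o_stand.png

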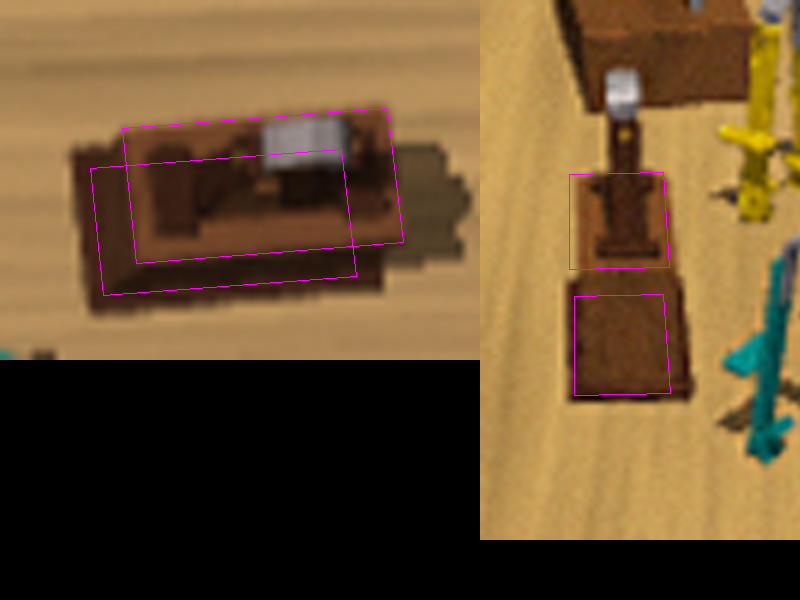

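View pics/o_tb.png

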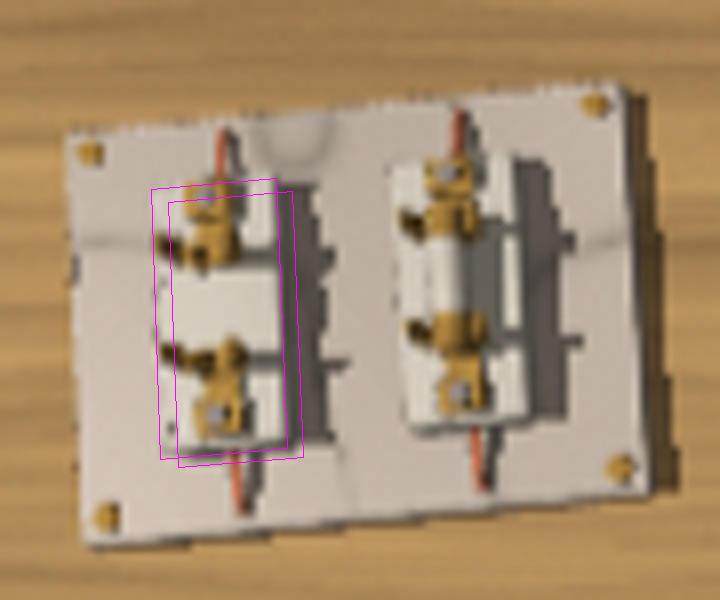

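View pics/o_sb.png

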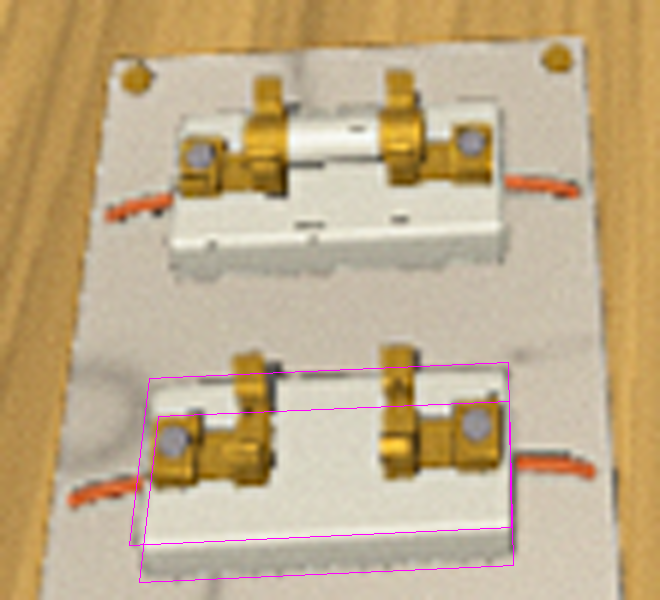

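```bash
cat >> h.py <<'E'
def tool(): 
    s=ctrl.get_state(); return np.array(s["position"]),Ro.from_rotvec(s["tool_rot"]),s
def show():
    p,R,s=tool(); print("t",s["time"],"pos",p,"grip mm",s["grip_width"]*87,"F",s["ft_force"]); print("R",R.as_matrix()); return p,R,s
def rvto(yaw,flip=False):
    # tool y down, tool z along world dir with angle yaw+90deg (tongs y axis), x completes
    z=np.array([-np.sin(yaw),np.cos(yaw),0])*(-1 if flip else 1); y=np.array([0,0,-1.]); x=np.cross(y,z)
    return Ro.from_matrix(np.c_[x,y,z])
def plan(p,R,p1,R1):
    d=R.inv().apply(np.array(p1)-p)*1e3; w=(R.inv()*R1).as_rotvec(); print("trans mm (tool)",d,"turn rad (tool)",w)
E
python3 - <<'E'
from h import *
p,R,s=show()
for f in(0,1): plan(p,R,[.556,-.306,.25],rvto(.064,f))
for q in((375,231),(366,243),(423,150),(425,243)): print(q,unz("top",q,.1))
E
```

```text
t 0.1 pos [0.2214 0.6105 0.1843] grip mm 87.37643860704709 F [-0.7816  0.3485  0.0383]
R [[ 0.9401 -0.0005  0.3408]
 [-0.3408 -0.0017  0.9401]
 [ 0.0001 -1.     -0.0017]]
trans mm (tool) [ 626.9227  -64.3618 -747.7345] turn rad (tool) [ 0.0017 -0.4118 -0.0002]
trans mm (tool) [ 626.9227  -64.3618 -747.7345] turn rad (tool) [0.0003 2.7298 0.0024]
(375, 231) [ 0.4643 -0.1999  0.1   ]
(366, 243) [ 0.4336 -0.1757  0.1   ]
(423, 150) [ 0.6797 -0.3355  0.1   ]
(425, 243) [ 0.4314 -0.3276  0.1   ]
```

Call:
play_rows:
  translation:
    - [0,-16,0]
    - [0,-16,0]
    - [0,-16,0]
    - [0,-16,0]
    - [30,0,-27]
    - [30,0,-27]
    - [30,0,-27]
    - [30,0,-27]
    - [30,0,-27]
    - [30,0,-27]
  turn:
    - [0,-0.103,0]
    - [0,-0.103,0]
    - [0,-0.103,0]
    - [0,-0.103,0]
    - [0,0,0]
    - [0,0,0]
    - [0,0,0]
    - [0,0,0]
    - [0,0,0]
    - [0,0,0]
  fingers: [1,1,1,1,1,1,1,1,1,1]
  grip_force: 30

```text
time: 0.93
position: [0.4127, 0.4593, 0.2489]
tool_rot: [-1.571, -0.05, 0.051]
ft_force: [1.2, 0.6, 1.4]
grip_width: 1.001
```

Call:
play_rows:
  translation:
    - [5,0,-38]
    - [5,0,-38]
    - [5,0,-38]
    - [5,0,-38]
    - [5,0,-38]
    - [5,0,-38]
    - [5,0,-38]
    - [5,0,-38]
    - [5,0,-38]
    - [5,0,-38]
  turn:
    - [0,0,0]
    - [0,0,0]
    - [0,0,0]
    - [0,0,0]
    - [0,0,0]
    - [0,0,0]
    - [0,0,0]
    - [0,0,0]
    - [0,0,0]
    - [0,0,0]
  fingers: [1,1,1,1,1,1,1,1,1,1]

```text
time: 1.77
position: [0.4856, 0.083, 0.249]
tool_rot: [-1.57, -0.05, 0.051]
ft_force: [2.3, -0.3, 0.2]
grip_width: 1.001
```

Run:
```python
from h import *
p,R,s=show()
plan(p,R,[.556,-.306,.25],rvto(.064))
```

```text
t 1.7667 pos [0.4856 0.083  0.249 ] grip mm 87.08209029972579 F [ 2.3084 -0.3195  0.2254]
R [[ 0.9979 -0.0002 -0.0643]
 [ 0.0643  0.0002  0.9979]
 [-0.0002 -1.      0.0003]]
trans mm (tool) [  45.2594   -1.0655 -392.7252] turn rad (tool) [-0.0003  0.0003 -0.0002]
```

Call:
play_rows:
  translation:
    - [4.5,0,-39]
    - [4.5,0,-39]
    - [4.5,0,-39]
    - [4.5,0,-39]
    - [4.5,0,-39]
    - [4.5,0,-39]
    - [4.5,0,-39]
    - [4.5,0,-39]
    - [4.5,0,-39]
    - [4.5,0,-39]
  turn:
    - [0,0,0]
    - [0,0,0]
    - [0,0,0]
    - [0,0,0]
    - [0,0,0]
    - [0,0,0]
    - [0,0,0]
    - [0,0,0]
    - [0,0,0]
    - [0,0,0]
  fingers: [1,1,1,1,1,1,1,1,1,1]

```text
time: 2.6
position: [0.5558, -0.3028, 0.2489]
tool_rot: [-1.57, -0.051, 0.051]
ft_force: [-0.1, 1.3, 0.3]
grip_width: 1.001
```

Run:
```python
from h import *
p,R,s=show()
plan(p,R,[.556,-.306,.25],rvto(.064))
for n in("side","top"): cv2.imwrite(f"pics/{n}1.png",ctrl.get_image(n))
t=cv2.imread("pics/top1.png"); s=cv2.imread("pics/side1.png")
tips=[p+R.apply([0,0,dz]) for dz in(-.0435,0,.0435)]
crop(t,340,120,480,240,5,"pics/t1c.png",pts=[proj("top",q)[0] for q in tips])
crop(s,250,40,400,210,4,"pics/s1c.png",pts=[proj("side",q)[0] for q in tips])
```

```text
t 2.6 pos [ 0.5558 -0.3028  0.2489] grip mm 87.0732572825966 F [-0.0572  1.2539  0.3104]
R [[ 0.9979 -0.0003 -0.0649]
 [ 0.0649  0.0004  0.9979]
 [-0.0002 -1.      0.0004]]
trans mm (tool) [-0.0022 -1.0942 -3.1771] turn rad (tool) [-0.0004  0.0009 -0.0002]
```

View pics/t1c.png

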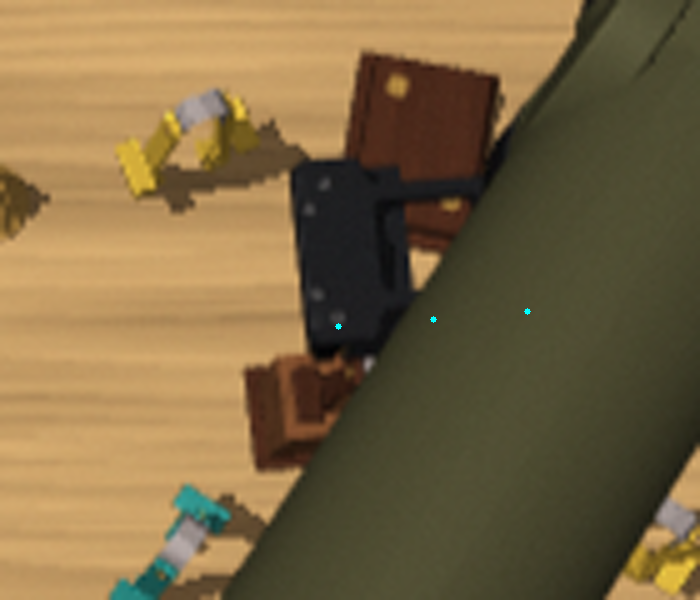

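View pics/s1c.png

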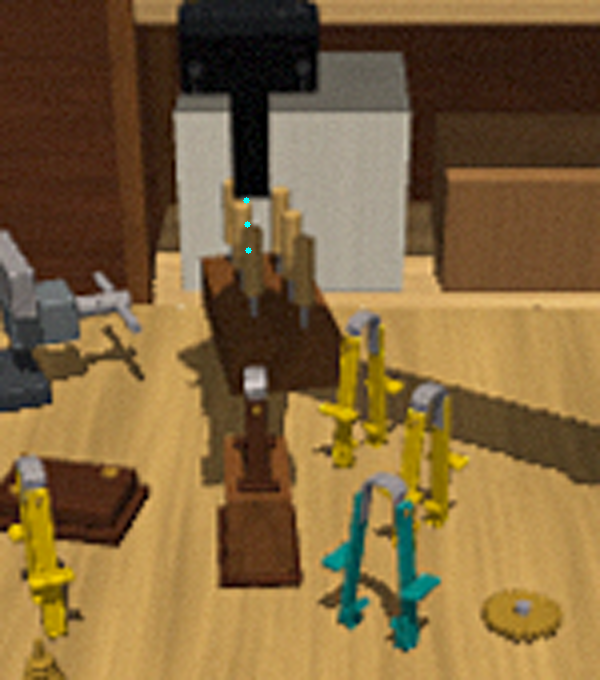

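Run:
```python
from h import *
p,R,s=tool()
f=lambda q:(proj("side",q)[0]-[250,40]+.5)*4-.5
g=lambda q:(proj("top",q)[0]-[340,120]+.5)*5-.5
for dx in(-.0375,.0375):
  for dz in(-.095,.095):
    for y in (-.07,-.1): q=p+R.apply([dx,y,dz]); print(dx,dz,y,"side",f(q),"top",g(q))
for y in(0,-.019,-.03,-.04):
  for dz in(.0435,.0585): print(y,dz,f(p+R.apply([0,y,dz])))
```

```text
-0.0375 -0.095 -0.07 side [304.3497  64.7143] top [717.4258 359.1295]
-0.0375 -0.095 -0.1 side [304.346   16.7724] top [742.9651 344.216 ]
-0.0375 0.095 -0.07 side [317.3489 161.786 ] top [271.8461 389.8205]
-0.0375 0.095 -0.1 side [317.6446 106.9934] top [283.0798 375.8993]
0.0375 -0.095 -0.07 side [191.4123  66.7226] top [694.8618 189.2043]
0.0375 -0.095 -0.1 side [189.2147  18.7665] top [719.341  169.1133]
0.0375 0.095 -0.07 side [183.4674 164.2923] top [255.1387 219.5774]
0.0375 0.095 -0.1 side [180.6688 109.4853] top [265.6918 200.4578]
0 0.0435 [252.2949 247.9989]
0 0.0585 [252.5381 257.5112]
-0.019 0.0435 [251.6087 217.9544]
-0.019 0.0585 [251.8458 227.1837]
-0.03 0.0435 [251.2031 200.1967]
-0.03 0.0585 [251.4364 209.2538]
-0.04 0.0435 [250.8289 183.8156]
-0.04 0.0585 [251.0588 192.7103]
```

Call:
play_rows:
  translation:
    - [0,0,-3.2]
    - [0,0,0]
    - [0,0,0]
    - [0,0,0]
    - [0,0,0]
    - [0,0,0]
    - [0,0,0]
    - [0,0,0]
    - [0,0,0]
    - [0,0,0]
  turn:
    - [0,0,0]
    - [0,0,0]
    - [0,0,0]
    - [0,0,0]
    - [0,0,0]
    - [0,0,0]
    - [0,0,0]
    - [0,0,0]
    - [0,0,0]
    - [0,0,0]
  fingers: [-1,-1,-1,-1,-1,-1,-1,-1,-1,-1]

```text
time: 3.53
position: [0.556, -0.3045, 0.2493]
tool_rot: [-1.57, -0.051, 0.05]
ft_force: [0.9, -0.0, -0.2]
grip_width: 0.325
```

Run:
```python
from h import *
p,R,s=show()
cv2.imwrite(f"pics/side2.png",ctrl.get_image("side"))
s=cv2.imread("pics/side2.png")
tips=[p+R.apply([0,y,0]) for y in(0,-.019,-.07)]
crop(s,250,0,400,150,4,"pics/s2c.png",pts=[proj("side",q)[0] for q in tips])
```

```text
t 3.5333 pos [ 0.556  -0.3045  0.2493] grip mm 28.237925376311317 F [ 0.8531 -0.0075 -0.2137]
R [[ 0.9979  0.0001 -0.0642]
 [ 0.0642  0.0001  0.9979]
 [ 0.0001 -1.      0.0001]]
```

View pics/s2c.png

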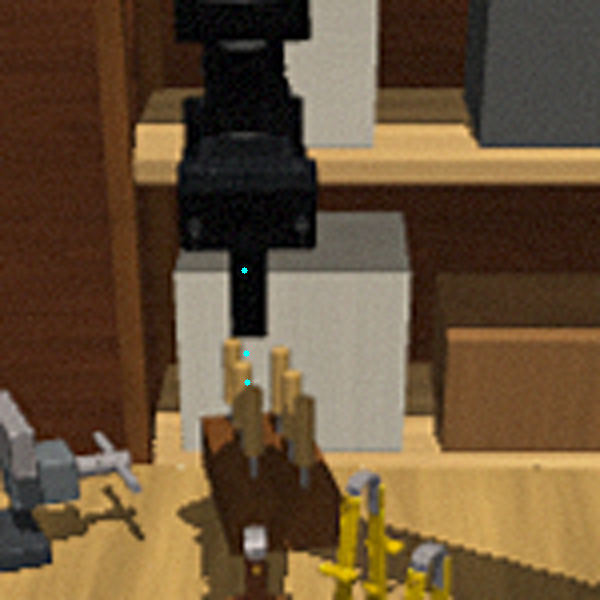

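Run:
```python
from h import *
s=cv2.imread("pics/side2.png")
crop(s,285,30,345,105,8,"pics/s2d.png")
# robot base check
for q in([0,0,0],[0,0,.1],[.1,0,0],[-.1,0,0],[0,.1,0],[0,-.1,0]): print(q,proj("side",q)[0],proj("top",q)[0])
```

```text
[0, 0, 0] [552.7355 253.5142] [300.9749 411.0499]
[0, 0, 0.1] [571.0813 219.5237] [299.1053 422.7478]
[0.1, 0, 0] [507.9401 252.8044] [300.6955 371.4851]
[-0.1, 0, 0] [597.8188 254.2286] [301.2623 451.7306]
[0, 0.1, 0] [576.3794 288.5423] [263.1978 411.501 ]
[0, -0.1, 0] [533.2746 224.6834] [338.793  410.5984]
```

View pics/s2d.png

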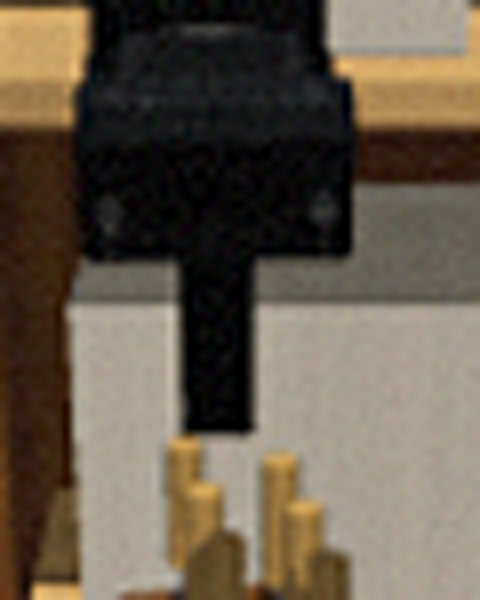

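Call:
play_rows:
  translation:
    - [0,0,-1]
    - [0,0,0]
    - [0,0,0]
    - [0,0,0]
    - [0,16,0]
    - [0,16,0]
    - [0,16,0]
    - [0,16,0]
    - [0,16,0]
    - [0,16,0]
  turn:
    - [0,0,0]
    - [0,0,0]
    - [0,0,0]
    - [0,0,0]
    - [0,0,0]
    - [0,0,0]
    - [0,0,0]
    - [0,0,0]
    - [0,0,0]
    - [0,0,0]
  fingers: [1,1,1,1,1,1,1,1,1,1]

```text
time: 4.42
position: [0.5561, -0.3055, 0.1525]
tool_rot: [-1.57, -0.051, 0.05]
ft_force: [0.5, 0.8, 0.5]
grip_width: 0.946
```

Run:
```python
from h import *
p,R,s=show()
for n in("side","top"): cv2.imwrite(f"pics/{n}3.png",ctrl.get_image(n))
w=s["grip_width"]*.087/2
s=cv2.imread("pics/side3.png");t=cv2.imread("pics/top3.png")
tips=[p+R.apply([0,y,w]) for y in(0,-.019,-.07)]
crop(s,270,40,370,190,4,"pics/s3c.png",pts=[proj("side",q)[0] for q in tips])
crop(t,340,120,480,240,5,"pics/t3c.png")
```

```text
t 4.4167 pos [ 0.5561 -0.3055  0.1525] grip mm 82.26904085982892 F [0.4605 0.8386 0.5061]
R [[ 0.9979  0.0002 -0.0642]
 [ 0.0642  0.0001  0.9979]
 [ 0.0002 -1.      0.0001]]
```

View pics/s3c.png

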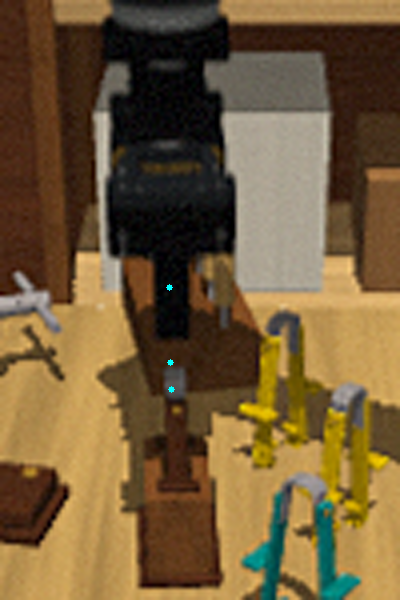

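View pics/t3c.png

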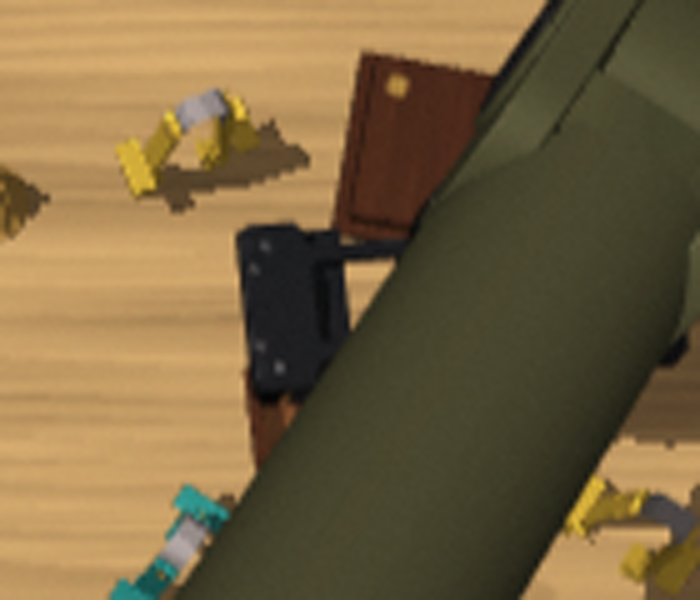

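Run:
```python
from h import *
P=[CI[n]["camera_matrix"]@np.c_[CI[n]["R"],CI[n]["t"]] for n in("top","side")]
def tri(a,b):
    X=cv2.triangulatePoints(P[0],P[1],np.array(a,float).reshape(2,1),np.array(b,float).reshape(2,1)); X=(X[:3]/X[3]).ravel()
    return X,proj("top",X)[0]-a,proj("side",X)[0]-b
ft=lambda x,y:(340+(x+.5)/5-.5,120+(y+.5)/5-.5); fs=lambda x,y:(270+(x+.5)/4-.5,40+(y+.5)/4-.5)
for a in((238,230),(255,400)):
  for r in(180,215,252):
    print(a,r,*tri(ft(*a),fs(109 if a[1]==230 else 234,r)))
p,R,s=tool()
for y in(-.07,-.1,-.13):
  print(y,[ (p+R.apply([dx,y,.095])) for dx in(.0375,-.0375)])
```

```text
(238, 230) 180 [ 0.5827 -0.2057  0.3105] [0.0018 0.097 ] [-0.1396 -0.0307]
(238, 230) 215 [ 0.5863 -0.2088  0.29  ] [0.0115 0.8577] [-1.2397 -0.2779]
(238, 230) 252 [ 0.5904 -0.2123  0.2674] [0.0129 1.6548] [-2.4028 -0.5503]
(255, 400) 180 [ 0.5099 -0.2105  0.3086] [ 0.0361 -0.8224] [1.1741 0.2372]
(255, 400) 215 [ 0.5121 -0.2137  0.2878] [ 0.0043 -0.0875] [0.1254 0.0259]
(255, 400) 252 [ 0.5146 -0.2171  0.2651] [-0.0369  0.6826] [-0.9829 -0.2077]
-0.07 [array([ 0.5861, -0.2072,  0.2205]), array([ 0.5112, -0.2121,  0.2208])]
-0.1 [array([ 0.5862, -0.2073,  0.2505]), array([ 0.5114, -0.2121,  0.2508])]
-0.13 [array([ 0.5864, -0.2074,  0.2805]), array([ 0.5115, -0.2122,  0.2808])]
```

Call:
play_rows:
  translation:
    - [0,10,0]
    - [0,10,0]
    - [0,10,0]
    - [0,10,0]
    - [0,10,0]
    - [0,8,0]
    - [0,6,0]
    - [0,5,0]
    - [0,3,0]
    - [0,0,0]
  turn:
    - [0,0,0]
    - [0,0,0]
    - [0,0,0]
    - [0,0,0]
    - [0,0,0]
    - [0,0,0]
    - [0,0,0]
    - [0,0,0]
    - [0,0,0]
    - [0,0,0]
  fingers: [1,1,1,1,1,1,1,1,1,1]

```text
time: 5.35
position: [0.5558, -0.3054, 0.0806]
tool_rot: [-1.57, -0.05, 0.051]
ft_force: [-0.2, 0.4, -0.6]
grip_width: 1.002
```

Run:
```python
from h import *
p,R,s=show()
cv2.imwrite(f"pics/side4.png",ctrl.get_image("side"))
w=s["grip_width"]*.087/2
s=cv2.imread("pics/side4.png")
tips=[p+R.apply([0,y,w]) for y in(0,-.019,-.07)]
crop(s,270,40,370,190,4,"pics/s4c.png",pts=[proj("side",q)[0] for q in tips])
```

```text
t 5.35 pos [ 0.5558 -0.3054  0.0806] grip mm 87.16236104781895 F [-0.2298  0.3713 -0.6232]
R [[ 0.9979 -0.0008 -0.0642]
 [ 0.0642  0.0003  0.9979]
 [-0.0008 -1.      0.0004]]
```

View pics/s4c.png

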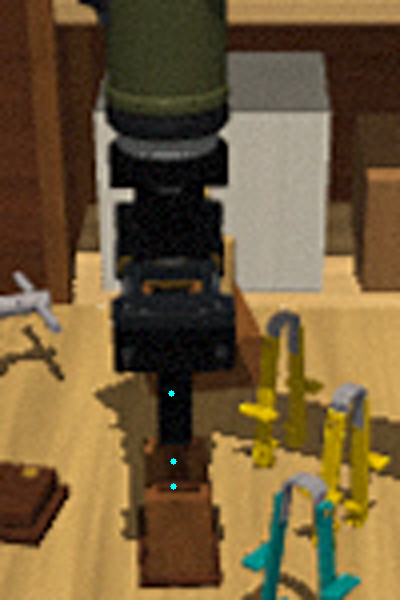

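Call:
play_rows:
  translation:
    - [0,0,0]
    - [0,0,0]
    - [0,0,0]
    - [0,0,0]
    - [0,0,0]
    - [0,0,0]
    - [0,0,0]
    - [0,0,0]
    - [0,0,0]
    - [0,0,0]
  turn:
    - [0,0,0]
    - [0,0,0]
    - [0,0,0]
    - [0,0,0]
    - [0,0,0]
    - [0,0,0]
    - [0,0,0]
    - [0,0,0]
    - [0,0,0]
    - [0,0,0]
  fingers: [-0.07,-0.07,-0.07,-0.07,-0.07,-0.07,-0.07,-0.07,-0.07,-0.07]
  grip_force: 3

```text
time: 6.23
position: [0.5561, -0.3058, 0.0814]
tool_rot: [-1.571, -0.051, 0.05]
ft_force: [-0.5, -0.8, 0.1]
grip_width: 0.477
```

Run:
```python
from h import *
p,R,s=show(); print(s["torque"])
cv2.imwrite(f"pics/side5.png",ctrl.get_image("side"))
w=s["grip_width"]*.087/2
s=cv2.imread("pics/side5.png")
tips=[p+R.apply([0,y,w]) for y in(0,-.019,-.07)]
crop(s,280,90,350,190,6,"pics/s5c.png",pts=[proj("side",q)[0] for q in tips])
```

```text
t 6.2333 pos [ 0.5561 -0.3058  0.0814] grip mm 41.5103113017234 F [-0.46   -0.7935  0.0907]
R [[ 0.9979  0.0003 -0.0641]
 [ 0.0641 -0.0004  0.9979]
 [ 0.0002 -1.     -0.0005]]
[-0.187   0.0152  0.0509]
```

View pics/s5c.png

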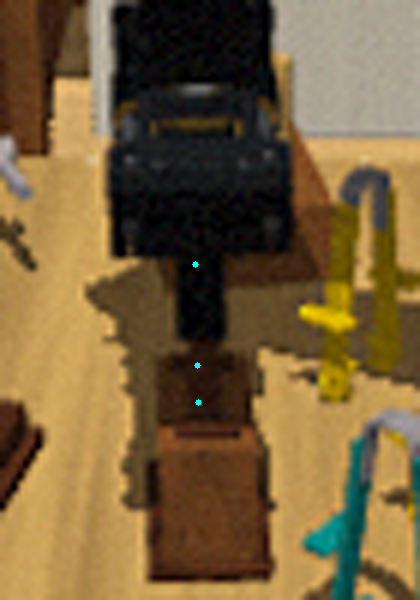

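Call:
play_rows:
  translation:
    - [0,0,0]
    - [0,0,0]
    - [0,0,0]
    - [0,0,0]
    - [0,0,0]
    - [0,0,0]
    - [0,0,0]
    - [0,0,0]
    - [0,0,0]
    - [0,0,0]
  turn:
    - [0,0,0]
    - [0,0,0]
    - [0,0,0]
    - [0,0,0]
    - [0,0,0]
    - [0,0,0]
    - [0,0,0]
    - [0,0,0]
    - [0,0,0]
    - [0,0,0]
  fingers: [-0.3,-0.3,-0.3,-0.3,-0.3,-0.3,-0.3,-0.3,-0.3,-0.3]
  grip_force: 3

```text
time: 7.12
position: [0.5561, -0.3055, 0.0813]
tool_rot: [-1.57, -0.051, 0.05]
ft_force: [-0.4, 0.5, 1.5]
grip_width: 0.429
```

Run:
```python
from h import *
p,R,s=show(); print(s["torque"])
cv2.imwrite(f"pics/side6.png",ctrl.get_image("side"))
s=cv2.imread("pics/side6.png")
crop(s,280,90,350,190,6,"pics/s6c.png")
```

```text
t 7.1167 pos [ 0.5561 -0.3055  0.0813] grip mm 37.29914146227921 F [-0.4052  0.4738  1.4594]
R [[ 0.9979  0.0001 -0.0642]
 [ 0.0642  0.0001  0.9979]
 [ 0.0001 -1.      0.0001]]
[ 0.0431  0.0676 -0.0019]
```

View pics/s6c.png

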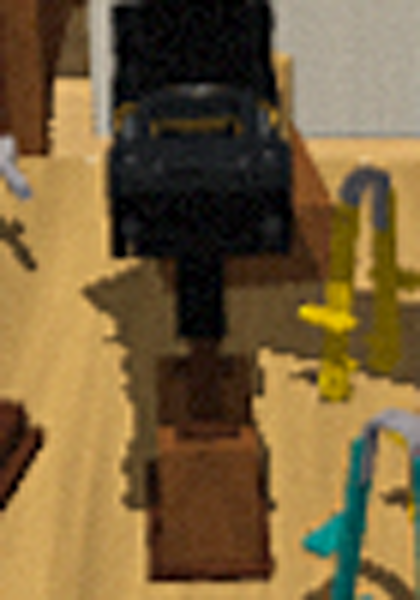

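Run:
```python
from h import *
from scipy.optimize import brentq
def off(p,dz,row): 
    R=rvto(.064); return brentq(lambda h:proj("side",np.array(p)+R.apply([0,-h,dz]))[0][1]-row,-.05,.1)*1e3
data=[([.5558,-.3028,.2489],.0435,40+195/4),([.556,-.3045,.2493],.0142,335/4),([.5561,-.3055,.1525],.0411,40+337/4),([.5558,-.3054,.0806],.0435,40+443/4),([.5561,-.3058,.0814],.0207,90+338/6)]
for p,w,r in data: print([round(off(p,w+e,r-.4),1) for e in(0,.0075,.015)])
# body near bottom edge
for p,r in (([.5558,-.3028,.2489],40+92/4),([.5558,-.3054,.0806],40+370/4),([.5561,-.3058,.0814],90+253/6)):print("body",round(off(p,.095,r-.4),1))
```

```text
[34.1, 36.8, 39.5]
[35.1, 37.7, 40.3]
[36.5, 40.0, 43.5]
[33.0, 37.1, 41.2]
[33.0, 37.0, 41.1]Traceback (most recent call last):
  File "<stdin>", line 8, in <module>
  File "<stdin>", line 4, in off
    r = _zeros._brentq(f, a, b, xtol, rtol, maxiter, args, full_output, disp)
ValueError: f(a) and f(b) must have different signs
```

Call:
play_rows:
  translation:
    - [0,0,0]
    - [0,0,0]
    - [0,0,0]
    - [0,0,0]
    - [0,5,0]
    - [0,6,0]
    - [0,6,0]
    - [0,6,0]
    - [0,6,0]
    - [0,4,0]
  turn:
    - [0,0,0]
    - [0,0,0]
    - [0,0,0]
    - [0,0,0]
    - [0,0,0]
    - [0,0,0]
    - [0,0,0]
    - [0,0,0]
    - [0,0,0]
    - [0,0,0]
  fingers: [0.5,0.5,0.5,0.5,0.5,0.5,0.5,0.5,0.5,0.5]
  grip_force: 30

```text
time: 8.0
position: [0.5556, -0.3052, 0.047]
tool_rot: [-1.57, -0.05, 0.051]
ft_force: [-0.1, -0.1, 0.2]
grip_width: 0.753
```

Run:
```python
from h import *
p,R,s=show(); print(s["torque"])
cv2.imwrite(f"pics/side7.png",ctrl.get_image("side"))
w=s["grip_width"]*.087/2
s=cv2.imread("pics/side7.png")
# marks: stand near top edge pts, predicted tip bottom for true height z
print([ (z,proj("side",[p[0]-.064*(w+e),p[1]+w+e,z])[0]) for z in(.07,.075,.08,.085,.09) for e in(0.,.015)])
crop(s,280,90,350,190,6,"pics/s7c.png")
```

```text
t 8.0 pos [ 0.5556 -0.3052  0.047 ] grip mm 65.48745799542739 F [-0.0723 -0.1032  0.225 ]
R [[ 0.9979 -0.0012 -0.0642]
 [ 0.0642  0.0005  0.9979]
 [-0.0012 -1.      0.0006]]
[0.0677 0.0114 0.0206]
[(0.07, array([312.9515, 162.3559])), (0.07, array([313.0633, 165.1701])), (0.075, array([312.9201, 160.7978])), (0.075, array([313.0319, 163.6019])), (0.08, array([312.8885, 159.2302])), (0.08, array([313.0003, 162.024 ])), (0.085, array([312.8568, 157.6532])), (0.085, array([312.9685, 160.4364])), (0.09, array([312.8248, 156.0665])), (0.09, array([312.9365, 158.8391]))]
```

View pics/s7c.png

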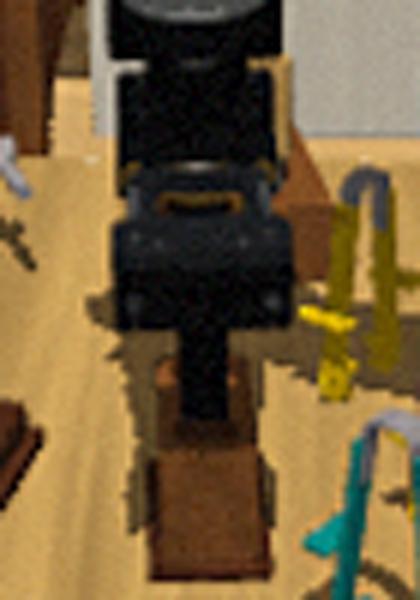

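Call:
play_rows:
  translation:
    - [0,2,0]
    - [0,2,0]
    - [0,2,0]
    - [0,0,0]
    - [0,0,0]
    - [0,0,0]
    - [0,0,0]
    - [0,0,0]
    - [0,0,0]
    - [0,0,0]
  turn:
    - [0,0,0]
    - [0,0,0]
    - [0,0,0]
    - [0,0,0]
    - [0,0,0]
    - [0,0,0]
    - [0,0,0]
    - [0,0,0]
    - [0,0,0]
    - [0,0,0]
  fingers: [0.5,0.5,0.5,0.5,-0.07,-0.07,-0.07,-0.07,-0.07,-0.07]
  grip_force: 3

```text
time: 8.88
position: [0.5562, -0.3056, 0.0424]
tool_rot: [-1.57, -0.051, 0.05]
ft_force: [0.1, 0.7, 0.4]
grip_width: 0.479
```

Run:
```python
from h import *
p,R,s=show(); print(s["torque"])
cv2.imwrite(f"pics/side8.png",ctrl.get_image("side"))
w=s["grip_width"]*.087/2
s=cv2.imread("pics/side8.png")
print([ (z,proj("side",[p[0]-.064*(w+e),p[1]+w+e,z])[0]) for z in(.07,.075,.08,.085,.09) for e in(0.,.015)])
crop(s,280,90,350,190,6,"pics/s8c.png")
```

```text
t 8.8833 pos [ 0.5562 -0.3056  0.0424] grip mm 41.63242581737404 F [0.0851 0.6716 0.3733]
R [[ 0.9979  0.0004 -0.0641]
 [ 0.0641 -0.0001  0.9979]
 [ 0.0004 -1.     -0.0001]]
[-0.042   0.007  -0.0126]
[(0.07, array([312.6515, 160.0866])), (0.07, array([312.7586, 162.8463])), (0.075, array([312.6195, 158.5368])), (0.075, array([312.7266, 161.2864])), (0.08, array([312.5873, 156.9778])), (0.08, array([312.6944, 159.7171])), (0.085, array([312.555 , 155.4094])), (0.085, array([312.662 , 158.1382])), (0.09, array([312.5224, 153.8315])), (0.09, array([312.6293, 156.5496]))]
```

View pics/s8c.png

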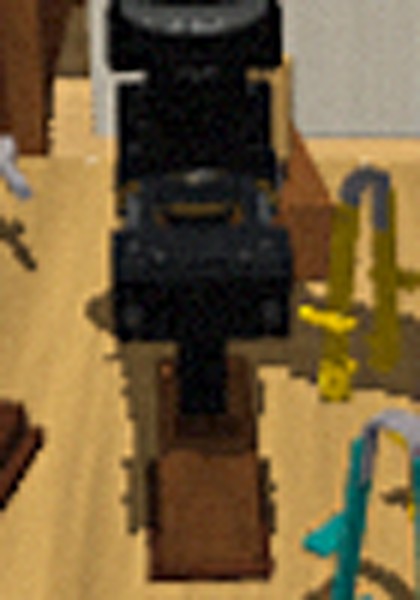

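Call:
play_rows:
  translation:
    - [0,0,0]
    - [0,0,0]
    - [0,0,0]
    - [0,0,0]
    - [0,0,0]
    - [0,0,0]
    - [0,0,0]
    - [0,0,0]
    - [0,0,0]
    - [0,0,0]
  turn:
    - [0,0,0]
    - [0,0,0]
    - [0,0,0]
    - [0,0,0]
    - [0,0,0]
    - [0,0,0]
    - [0,0,0]
    - [0,0,0]
    - [0,0,0]
    - [0,0,0]
  fingers: [-0.2,-0.2,-0.2,-0.2,-0.2,-0.2,-0.2,-0.2,-0.2,-0.2]
  grip_force: 4

```text
time: 9.77
position: [0.5562, -0.3056, 0.0424]
tool_rot: [-1.57, -0.051, 0.05]
ft_force: [-0.3, -0.2, 3.4]
grip_width: 0.457
```

Call:
play_rows:
  translation:
    - [0,-3,0]
    - [0,-6,0]
    - [0,-9,0]
    - [0,-10,0]
    - [0,-10,0]
    - [0,-12,0]
    - [0,-12,0]
    - [0,-12,0]
    - [0,-10,0]
    - [0,-6,0]
  turn:
    - [0,0,0]
    - [0,0,0]
    - [0,0,0]
    - [0,0,0]
    - [0,0,0]
    - [0,0,0]
    - [0,0,0]
    - [0,0,0]
    - [0,0,0]
    - [0,0,0]
  fingers: [-0.2,-0.2,-0.2,-0.2,-0.2,-0.2,-0.2,-0.2,-0.2,-0.2]
  grip_force: 4

```text
time: 10.6
position: [0.5568, -0.306, 0.1344]
tool_rot: [-1.571, -0.052, 0.049]
ft_force: [0.7, 0.0, -1.0]
grip_width: 0.448
```

Run:
```python
from h import *
p,R,s=show()
for n in("side",): cv2.imwrite(f"pics/{n}9.png",ctrl.get_image(n))
s=cv2.imread("pics/side9.png")
crop(s,270,50,370,190,4,"pics/s9c.png")
for q in((377,148),(338,160)): print(unz("top",q,.1))
plan(p,R,[.5670,-.0055,p[2]],rvto(-.21))
```

```text
t 10.6 pos [ 0.5568 -0.306   0.1344] grip mm 38.951938509347784 F [ 0.7411  0.0414 -0.9564]
R [[ 0.9979  0.0023 -0.0642]
 [ 0.0642 -0.0008  0.9979]
 [ 0.0022 -1.     -0.0009]]
[ 0.6873 -0.213   0.1   ]
[ 0.6558 -0.1081  0.1   ]
trans mm (tool) [ 29.4566  -0.2029 299.2091] turn rad (tool) [0.0006 0.2742 0.0023]
```

View pics/s9c.png

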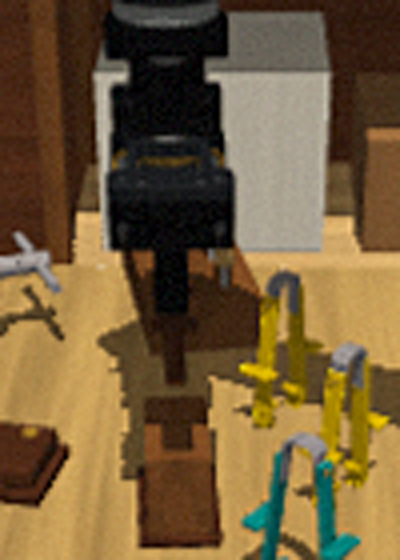

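Call:
play_rows:
  translation:
    - [2,0,20]
    - [4,0,38]
    - [4,0,40]
    - [4,0,40]
    - [4,0,40]
    - [4,0,40]
    - [4,0,40]
    - [3,0,41]
    - [0,0,0]
    - [0,0,0]
  turn:
    - [0,0,0]
    - [0,0,0]
    - [0,0,0]
    - [0,0,0]
    - [0,0,0]
    - [0,0,0]
    - [0,0,0]
    - [0,0.09,0]
    - [0,0.09,0]
    - [0,0.094,0]
  fingers: [-0.1,-0.1,-0.1,-0.1,-0.1,-0.1,-0.1,-0.1,-0.1,-0.1]
  grip_force: 10

```text
time: 11.48
position: [0.5654, -0.0009, 0.1317]
tool_rot: [-1.564, 0.164, -0.162]
ft_force: [-0.1, 0.2, -0.6]
grip_width: 0.453
```

Run:
```python
from h import *
p,R,s=show()
for n in("side","top"): cv2.imwrite(f"pics/{n}10.png",ctrl.get_image(n))
s=cv2.imread("pics/side10.png");t=cv2.imread("pics/top10.png")
crop(s,240,120,360,290,4,"pics/s10c.png")
crop(t,230,110,370,240,5,"pics/t10c.png")
plan(p,R,[.5670,-.0055,p[2]],rvto(-.21))
```

```text
t 11.4833 pos [ 0.5654 -0.0009  0.1317] grip mm 39.44792891425089 F [-0.0951  0.2242 -0.6047]
R [[ 0.9786 -0.0011  0.2057]
 [-0.2057  0.001   0.9786]
 [-0.0012 -1.      0.0007]]
trans mm (tool) [ 2.4878 -0.0062 -4.2123] turn rad (tool) [-0.0007  0.0028 -0.0012]
```

View pics/s10c.png

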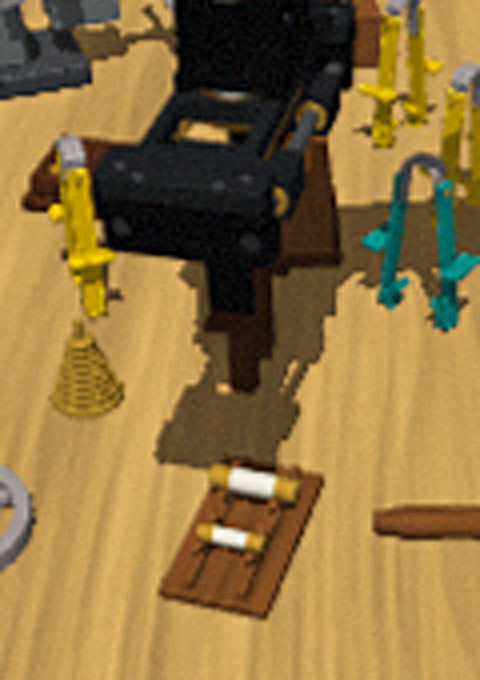

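View pics/t10c.png

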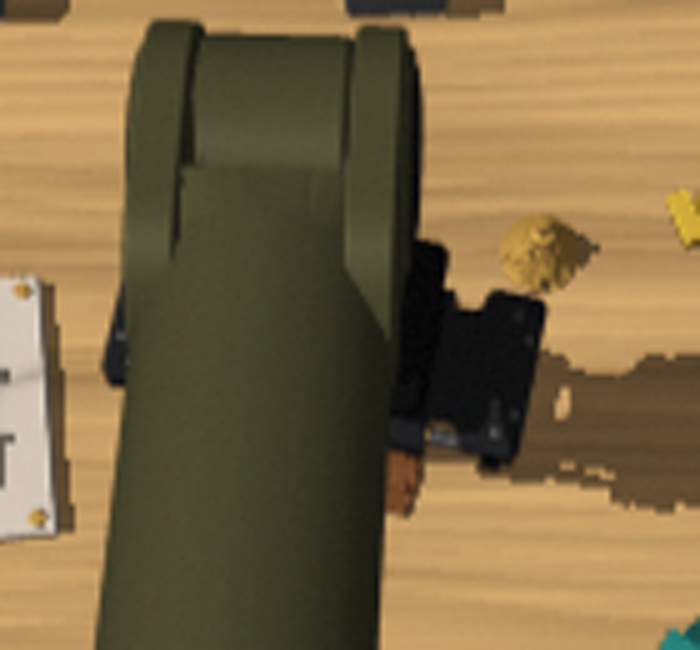

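```bash
python3 - <<'E'
from h import *
p,R,s=tool()
O=lambda d,x,y:p+R.apply([x,0,y])+[0,0,.0946-d]
f=lambda q:(proj("side",q)[0]-[240,120]+.5)*4-.5
for d in(.116,.108,.063,.068):
  for y in(.011,.016,.03): print(d,y,[f(O(d,x,y)) for x in(-.015 if d<.1 else -.007,0,.015 if d<.1 else .007)])
# fuse predicted by top-only, side only, avg 
for q in((.5695,-.0057,.024),(.5644,-.0048,.024),(.567,-.0055,.024)): print(f(q))
E
python3 - <<'E'
import sys; sys.path.insert(0,'.')
from h import *
s=cv2.imread("pics/side10.png")
crop(s,280,175,330,255,8,"pics/s10d.png")
E
```

```text
0.116 0.011 [array([254.6469, 378.9287]), array([241.8287, 377.0284]), array([229.0553, 375.1349])]
0.116 0.016 [array([252.0635, 384.7986]), array([239.1846, 382.8784]), array([226.3509, 380.9649])]
0.116 0.03 [array([244.6878, 401.5576]), array([231.6358, 399.5796]), array([218.6303, 397.6088])]
0.108 0.011 [array([254.1318, 367.0089]), array([241.2323, 365.1175]), array([228.3782, 363.2328])]
0.108 0.016 [array([251.5291, 372.8555]), array([238.5681, 370.9441]), array([225.653 , 369.0394])]
0.108 0.03 [array([244.0973, 389.5501]), array([230.961 , 387.5808]), array([217.8719, 385.6186])]
0.063 0.011 [array([266.4536, 299.1059]), array([237.7298, 295.1674]), array([209.2302, 291.2596])]
0.063 0.016 [array([263.8129, 304.8231]), array([234.9468, 300.8412]), array([206.3073, 296.8904])]
0.063 0.03 [array([256.2668, 321.161 ]), array([226.9947, 317.0535]), array([197.9558, 312.9787])]
0.068 0.011 [array([266.7379, 307.1505]), array([238.1319, 303.1969]), array([209.7482, 299.2741])]
0.068 0.016 [array([264.1097, 312.8866]), array([235.3626, 308.8896]), array([206.8401, 304.9238])]
0.068 0.03 [array([256.6001, 329.277 ]), array([227.4503, 325.1546]), array([198.5317, 321.0648])]
[246.2151 482.2301]
[255.064  483.4527]
[250.5789 482.538 ]
```

View pics/s10d.png

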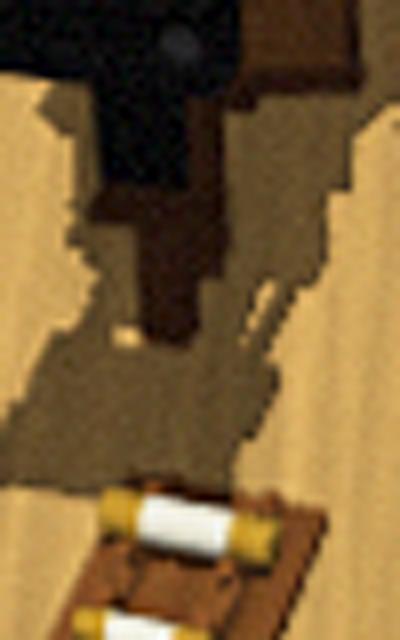

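Call:
play_rows:
  translation:
    - [3.5,0,-4.2]
    - [0,8,0]
    - [0,10,0]
    - [0,10,0]
    - [0,10,0]
    - [0,10,0]
    - [0,10,0]
    - [0,6,0]
    - [0,4,0]
    - [0,0,0]
  turn:
    - [0,0.0,0]
    - [0,0,0]
    - [0,0,0]
    - [0,0,0]
    - [0,0,0]
    - [0,0,0]
    - [0,0,0]
    - [0,0,0]
    - [0,0,0]
    - [0,0,0]
  fingers: [-0.1,-0.1,-0.1,-0.1,-0.1,-0.1,-0.1,-0.1,-0.1,-0.1]
  grip_force: 10

```text
time: 12.42
position: [0.5677, -0.0101, 0.0632]
tool_rot: [-1.565, 0.166, -0.163]
ft_force: [-0.1, 0.1, -0.6]
grip_width: 0.454
```

Run:
```python
from h import *
p,R,s=show()
cv2.imwrite(f"pics/side11.png",ctrl.get_image("side"))
s=cv2.imread("pics/side11.png")
crop(s,275,190,335,275,8,"pics/s11d.png")
f=lambda q:(proj("side",q)[0]-[275,190]+.5)*8-.5
O=lambda d,x,y:p+R.apply([x,0,y])+[0,0,.0946-d]
for d,y in((.116,.011),(.116,.016),(.116,.022),(.116,-.011),(.068,.03)): print(d,y,f(O(d,0,y)))
print(f((.5661,-.0055,.024)))
```

```text
t 12.4167 pos [ 0.5677 -0.0101  0.0632] grip mm 39.5224355161519 F [-0.088   0.1172 -0.5935]
R [[ 0.9781 -0.0016  0.2081]
 [-0.2081 -0.0003  0.9781]
 [-0.0015 -1.     -0.0006]]
0.116 0.011 [207.2265 373.858 ]
0.116 0.016 [202.2382 385.7457]
0.116 0.022 [196.1886 400.1624]
0.116 -0.011 [228.6211 322.8729]
0.068 0.03 [180.3089 286.6431]
[224.8175 405.6239]
```

View pics/s11d.png

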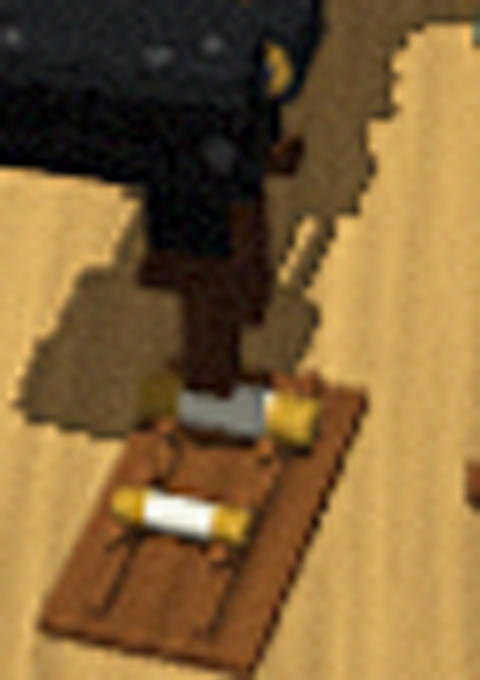

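Call:
play_rows:
  translation:
    - [-0.6,0,4.3]
    - [0,0,0]
    - [0,0,0]
    - [0,0,0]
    - [0,0,0]
    - [0,0,0]
    - [0,0,0]
    - [0,0,0]
    - [0,0,0]
    - [0,0,0]
  turn:
    - [0,0.0,0]
    - [0,0,0]
    - [0,0,0]
    - [0,0,0]
    - [0,0,0]
    - [0,0,0]
    - [0,0,0]
    - [0,0,0]
    - [0,0,0]
    - [0,0,0]
  fingers: [-0.1,-0.1,-0.1,-0.1,-0.1,-0.1,-0.1,-0.1,-0.1,-0.1]
  grip_force: 10

```text
time: 13.3
position: [0.5687, -0.0058, 0.0642]
tool_rot: [-1.564, 0.165, -0.165]
ft_force: [0.4, 0.7, -0.5]
grip_width: 0.453
```

Run:
```python
from h import *
p,R,s=show()
for n in("side","top"): cv2.imwrite(f"pics/{n}12.png",ctrl.get_image(n))
s=cv2.imread("pics/side12.png"); t=cv2.imread("pics/top12.png")
crop(s,275,190,335,275,8,"pics/s12d.png"); crop(t,250,140,350,240,6,"pics/t12d.png")
plan(p,R,[.568,-.0057,.0374],rvto(-.21))
```

```text
t 13.3 pos [ 0.5687 -0.0058  0.0642] grip mm 39.430328581513244 F [ 0.3505  0.735  -0.5314]
R [[ 0.9781  0.      0.2083]
 [-0.2083  0.      0.9781]
 [ 0.     -1.      0.    ]]
trans mm (tool) [-0.7066 26.8478 -0.0077] turn rad (tool) [-0.      0.0002  0.    ]
```

View pics/s12d.png

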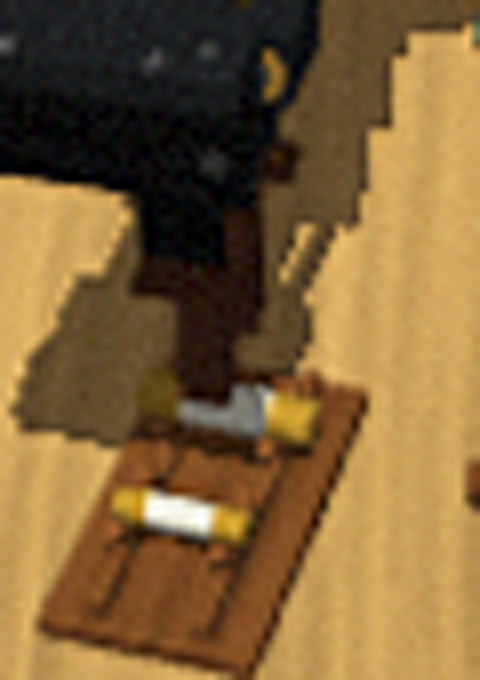

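View pics/t12d.png

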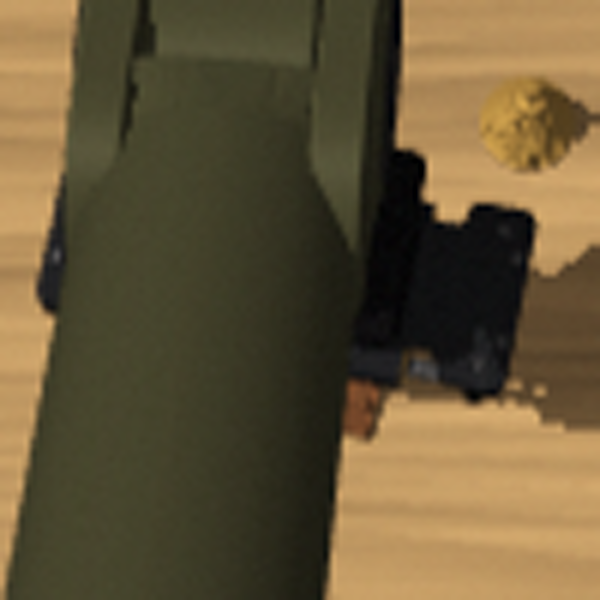

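Call:
play_rows:
  translation:
    - [-0.7,0,0]
    - [0,0,0]
    - [0,3,0]
    - [0,3,0]
    - [0,3,0]
    - [0,3,0]
    - [0,3,0]
    - [0,3,0]
    - [0,3,0]
    - [0,0,0]
  turn:
    - [0,0.0,0]
    - [0,0,0]
    - [0,0,0]
    - [0,0,0]
    - [0,0,0]
    - [0,0,0]
    - [0,0,0]
    - [0,0,0]
    - [0,0,0]
    - [0,0,0]
  fingers: [-0.06,-0.06,-0.06,-0.06,-0.06,-0.06,-0.06,-0.06,-0.06,-0.06]
  grip_force: 10

```text
time: 14.23
position: [0.5674, -0.0057, 0.0424]
tool_rot: [-1.565, 0.166, -0.164]
ft_force: [0.8, -0.3, -1.3]
grip_width: 0.469
```

Run:
```python
from h import *
p,R,s=show()
for n in("side",): cv2.imwrite(f"pics/{n}13.png",ctrl.get_image(n))
s=cv2.imread("pics/side13.png")
crop(s,275,190,335,275,8,"pics/s13d.png")
plan(p,R,[.568,-.0057,.0374],rvto(-.21))
```

```text
t 14.2333 pos [ 0.5674 -0.0057  0.0424] grip mm 40.8153197530021 F [ 0.7673 -0.2544 -1.2971]
R [[ 0.9781 -0.0012  0.2082]
 [-0.2082 -0.0002  0.9781]
 [-0.0011 -1.     -0.0004]]
trans mm (tool) [0.5624 5.0422 0.0796] turn rad (tool) [ 0.0004  0.0002 -0.0011]
```

View pics/s13d.png

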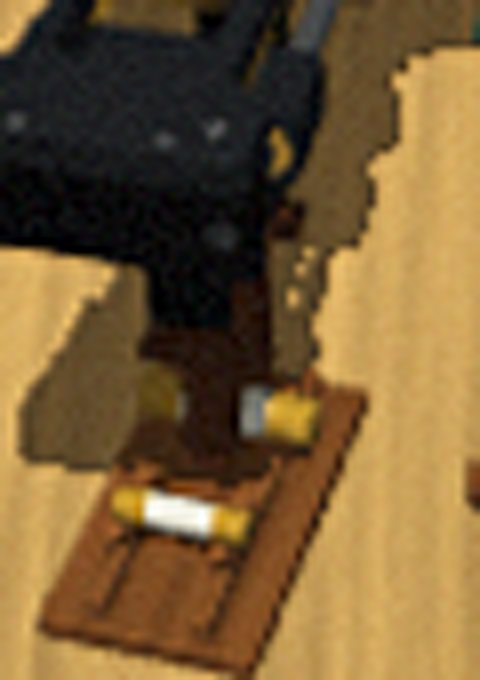

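Call:
play_rows:
  translation:
    - [0.5,2,0]
    - [0,2,0]
    - [0,1,0]
    - [0,0,0]
    - [0,0,0]
    - [0,0,0]
    - [0,0,0]
    - [0,0,0]
    - [0,0,0]
    - [0,0,0]
  turn:
    - [0,0.0,0]
    - [0,0,0]
    - [0,0,0]
    - [0,0,0]
    - [0,0,0]
    - [0,0,0]
    - [0,0,0]
    - [0,0,0]
    - [0,0,0]
    - [0,0,0]
  fingers: [-0.06,-0.06,-0.06,-0.06,-0.14,-0.18,-0.22,-0.26,-0.3,-0.3]
  grip_force: 25

```text
time: 15.12
position: [0.5685, -0.0059, 0.0383]
tool_rot: [-1.565, 0.165, -0.165]
ft_force: [-0.0, -0.6, -0.8]
grip_width: 0.391
```

Run:
```python
from h import *
p,R,s=show(); print(s["torque"])
for n in("side",): cv2.imwrite(f"pics/{n}14.png",ctrl.get_image(n))
s=cv2.imread("pics/side14.png")
crop(s,275,190,335,275,8,"pics/s14d.png")
```

```text
t 15.1167 pos [ 0.5685 -0.0059  0.0383] grip mm 34.016470487969784 F [-0.0203 -0.5716 -0.7746]
R [[ 0.9781  0.0002  0.2083]
 [-0.2083 -0.0001  0.9781]
 [ 0.0002 -1.     -0.    ]]
[-0.0675 -0.0033  0.0158]
```

View pics/s14d.png

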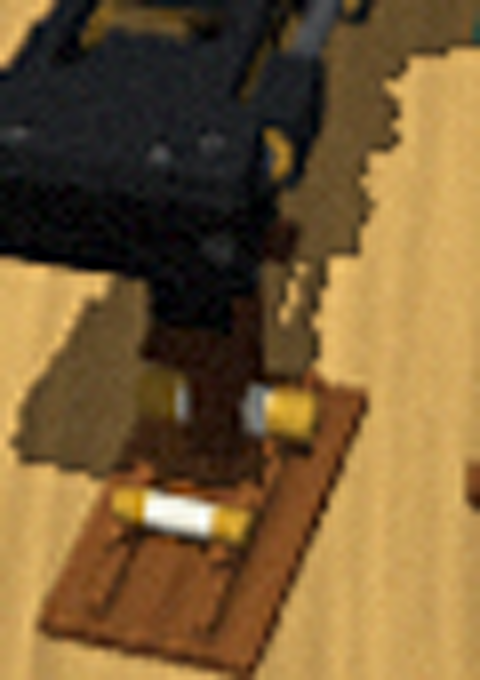

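Call:
play_rows:
  translation:
    - [0,-2,0]
    - [0,-4,0]
    - [0,-6,0]
    - [0,-8,0]
    - [0,-10,0]
    - [0,-12,0]
    - [0,-12,0]
    - [0,-12,0]
    - [0,-10,0]
    - [0,-4,0]
  turn:
    - [0,0.0,0]
    - [0,0,0]
    - [0,0,0]
    - [0,0,0]
    - [0,0,0]
    - [0,0,0]
    - [0,0,0]
    - [0,0,0]
    - [0,0,0]
    - [0,0,0]
  fingers: [-0.3,-0.3,-0.3,-0.3,-0.3,-0.3,-0.3,-0.3,-0.3,-0.3]
  grip_force: 25

```text
time: 16.0
position: [0.5698, -0.0057, 0.1208]
tool_rot: [-1.563, 0.162, -0.167]
ft_force: [0.7, 1.1, -0.4]
grip_width: 0.383
```

Run:
```python
from h import *
p,R,s=show(); print(s["torque"])
for n in("side",): cv2.imwrite(f"pics/{n}15.png",ctrl.get_image(n))
s=cv2.imread("pics/side15.png")
crop(s,265,150,345,275,6,"pics/s15d.png")
plan(p,R,[.5840,.3125,p[2]],rvto(.072))
R1=rvto(.072); print(R1.inv().apply(np.array([.5840,.3125,p[2]])-p)*1e3)
```

```text
t 16.0 pos [ 0.5698 -0.0057  0.1208] grip mm 33.355203272630256 F [ 0.7255  1.0803 -0.3656]
R [[ 0.9781  0.0033  0.2082]
 [-0.2082  0.0007  0.9781]
 [ 0.0031 -1.      0.0014]]
[ 0.0501  0.0308 -0.0162]
trans mm (tool) [-52.3266   0.2658 314.1817] turn rad (tool) [-0.0009 -0.2817  0.0032]
[ 37.0864   0.     316.343 ]
```

View pics/s15d.png

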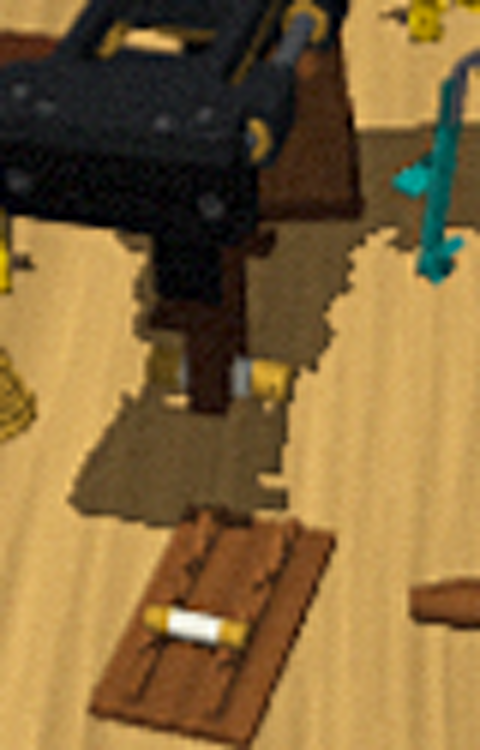

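Call:
play_rows:
  translation:
    - [0,0,0]
    - [0,0,0]
    - [0,0,0]
    - [4,0,20]
    - [5,0,40]
    - [5,0,40]
    - [5,0,40]
    - [5,0,40]
    - [5,0,40]
    - [4,0,40]
  turn:
    - [0,-0.06,0]
    - [0,-0.11,0]
    - [0,-0.112,0]
    - [0,0,0]
    - [0,0,0]
    - [0,0,0]
    - [0,0,0]
    - [0,0,0]
    - [0,0,0]
    - [0,0,0]
  fingers: [-0.3,-0.3,-0.3,-0.3,-0.3,-0.3,-0.3,-0.3,-0.3,-0.3]
  grip_force: 25

```text
time: 16.88
position: [0.5822, 0.2578, 0.1177]
tool_rot: [-1.57, -0.056, 0.057]
ft_force: [1.4, -0.2, -0.9]
grip_width: 0.391
```

Call:
play_rows:
  translation:
    - [2,0,30]
    - [1,0,18]
    - [0,0,8]
    - [0,0,0]
    - [0,0,0]
    - [0,0,0]
    - [0,0,0]
    - [0,0,0]
    - [0,0,0]
    - [0,0,0]
  turn:
    - [0,0,0]
    - [0,0,0]
    - [0,0,0]
    - [0,0,0]
    - [0,0,0]
    - [0,0,0]
    - [0,0,0]
    - [0,0,0]
    - [0,0,0]
    - [0,0,0]
  fingers: [-0.3,-0.3,-0.3,-0.3,-0.3,-0.3,-0.3,-0.3,-0.3,-0.3]
  grip_force: 25

```text
time: 17.72
position: [0.5818, 0.3113, 0.1185]
tool_rot: [-1.57, -0.056, 0.056]
ft_force: [-0.5, -0.2, -0.9]
grip_width: 0.385
```

Run:
```python
from h import *
p,R,s=show(); print(s["torque"])
for n in("side","top"): cv2.imwrite(f"pics/{n}16.png",ctrl.get_image(n))
s=cv2.imread("pics/side16.png"); t=cv2.imread("pics/top16.png")
crop(s,225,270,335,400,6,"pics/s16d.png"); crop(t,130,120,250,230,6,"pics/t16d.png")
plan(p,R,[.5845,.3125,p[2]],rvto(.072))
```

```text
t 17.7167 pos [0.5818 0.3113 0.1185] grip mm 33.4664054978422 F [-0.4939 -0.2236 -0.8578]
R [[ 0.9975  0.0002 -0.0711]
 [ 0.0711  0.0002  0.9975]
 [ 0.0003 -1.      0.0002]]
[-0.0242  0.0545  0.084 ]
trans mm (tool) [2.7431 0.0009 0.9627] turn rad (tool) [-0.0002 -0.0008  0.0003]
```

View pics/s16d.png

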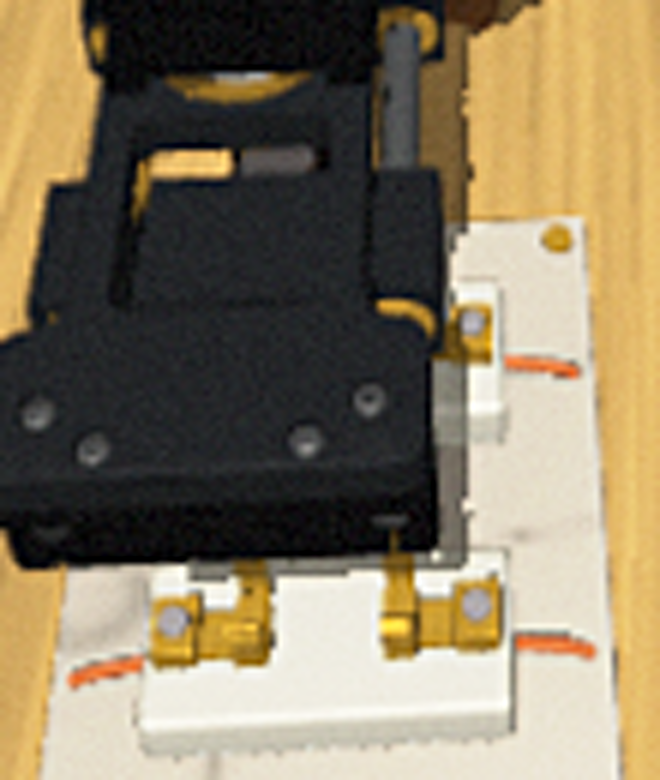

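View pics/t16d.png

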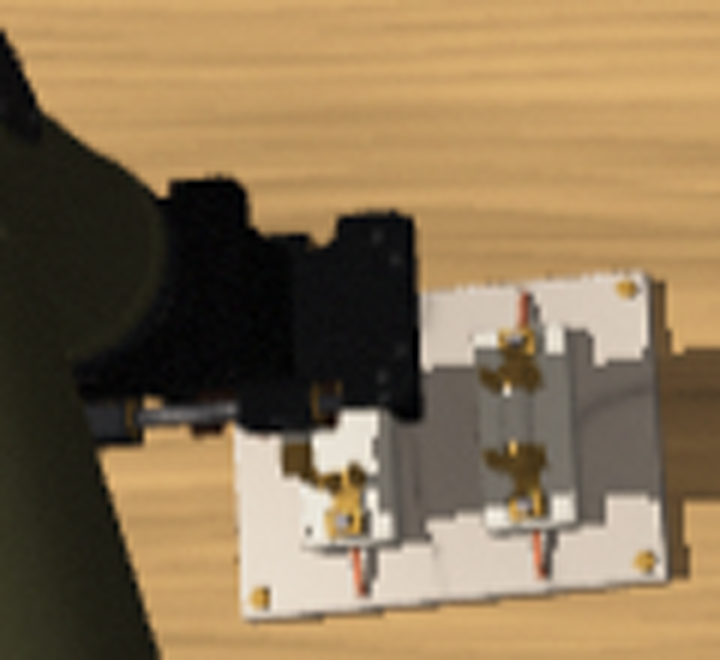

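Run:
```python
from h import *
tb=((160,155),8); sb=((225,300),7)
for name,c,z in(("leaves",(201.8,296),.062),("screws",(213.5,305),.045),("block",(217.5,312),.035)):
    print("top",name,unz("top",full(*tb,c),z))
for z,c in((.045,(379.5,504)),(.062,(378,462)),(.062,(378,470)),(.035,(383,530))): print("side",unz("side",full(*sb,c),z))
# full base via same in top: leaves/fuse for cross check 
t=cv2.imread("pics/top0.png"); s=cv2.imread("pics/side0.png")
crop(t,175,168,235,216,13,"pics/tb2.png"); crop(s,240,345,320,400,10,"pics/sb2.png")
```

```text
top leaves [0.5843 0.3098 0.062 ]
top screws [0.5846 0.3109 0.045 ]
top block [0.5841 0.3125 0.035 ]
side [0.5812 0.3125 0.045 ]
side [0.5803 0.3121 0.062 ]
side [0.5801 0.3139 0.062 ]
side [0.5811 0.3131 0.035 ]
```

View pics/tb2.png

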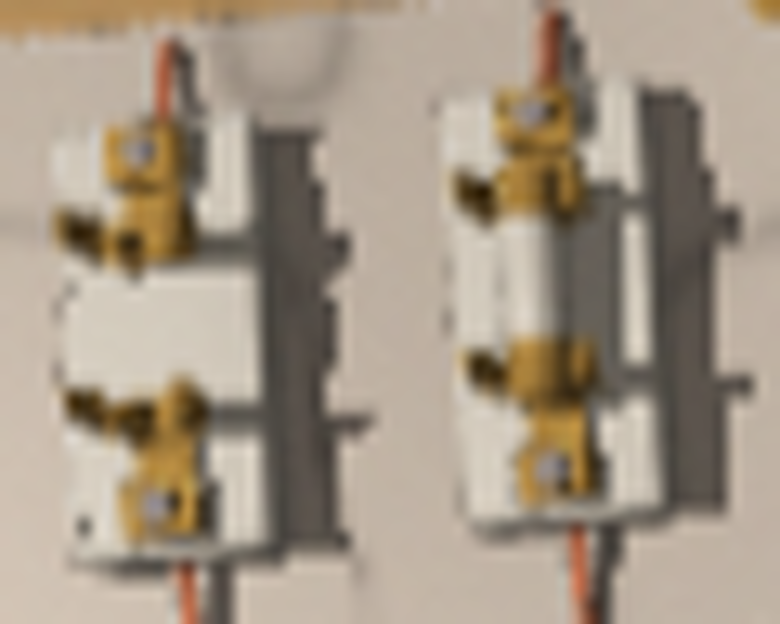

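View pics/sb2.png

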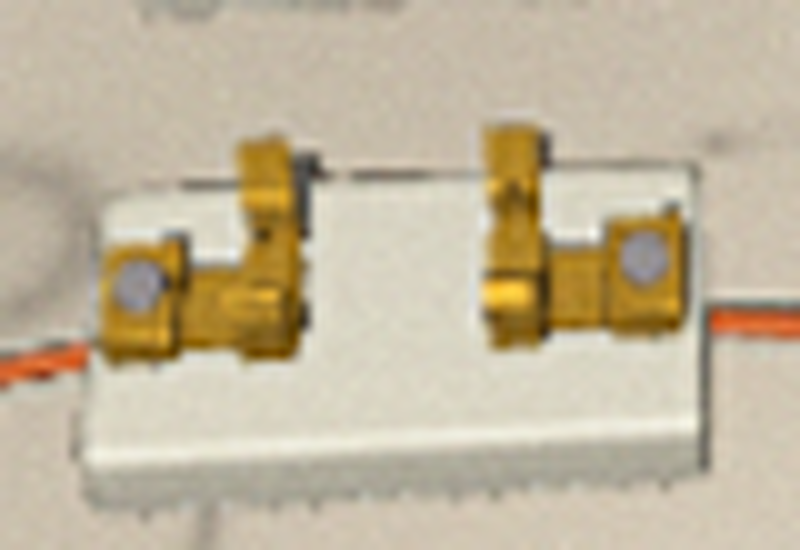

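Run:
```python
from h import *
tb=((175,168),13)
print("full block",unz("top",full(*tb,(553,301)),.035)); print("full fuse",unz("top",full(*tb,(537,280)),.050))
e=np.mean([(52,135),(250,118),(268,548),(75,560)],0); print(e,"empty block",unz("top",full(*tb,e),.035))
print("empty screws",unz("top",full(*tb,((137+155)/2,(150+502)/2)),.040),"full screws",unz("top",full(*tb,((535+552)/2,(110+467)/2)),.040))
# leaf: left tops & right tops
e=np.mean([(75,235),(178,225),(85,405),(185,395)],0); print("empty leaves",unz("top",full(*tb,e),.062))
e=np.mean([(475,193),(572,175),(487,368),(585,350)],0); print("full leaves",unz("top",full(*tb,e),.062))
c,s=np.cos(.072),np.sin(.072); print("84mm offset along base y:",-s*.084,c*.084)
```

```text
full block [0.591 0.228 0.035]
full fuse [0.5924 0.2279 0.05  ]
[161.25 340.25] empty block [0.5837 0.3119 0.035 ]
empty screws [0.5858 0.3138 0.04  ] full screws [0.5927 0.2289 0.04  ]
empty leaves [0.5837 0.3103 0.062 ]
full leaves [0.5917 0.2267 0.062 ]
84mm offset along base y: -0.006042775882275177 0.0837823660422442
```

Run:
```python
from h import *
p,R,s=tool()
f=lambda q:(proj("side",q)[0]-[225,270]+.5)*6-.5
g=lambda q:(proj("top",q)[0]-[130,120]+.5)*6-.5
for h in(.107,.125,.145):
  for dx in(.0375,-.0375): print(h,dx,"side",f(p+R.apply([dx,-h,.095])),"top(-y side)",g(p+R.apply([dx,-h,-.095])))
O=lambda d,x,y:p+R.apply([x,0,y])+[0,0,.0946-d]
for d,x,y in((.108,.0255,0),(.108,-.0255,0),(.116,0,.012)): print("fuse/lip",f(O(d,x,y)))
plan(p,R,[.584,.312,p[2]],rvto(.072))
```

```text
0.107 0.0375 side [  0.2553 616.4599] top(-y side) [437.222  242.9048]
0.107 -0.0375 side [437.3933 596.7549] top(-y side) [445.4612 427.4656]
0.125 0.0375 side [-17.5806 561.0667] top(-y side) [425.1058 230.4348]
0.125 -0.0375 side [432.7607 541.1251] top(-y side) [433.3422 418.0167]
0.145 0.0375 side [-38.7029 495.4673] top(-y side) [411.1518 216.0732]
0.145 -0.0375 side [427.2768 475.2724] top(-y side) [419.3789 407.13  ]
fuse/lip [198.7572 485.6102]
fuse/lip [411.306  476.3973]
fuse/lip [305.1729 546.0588]
trans mm (tool) [2.3435 0.0003 0.0422] turn rad (tool) [-0.0002 -0.0001  0.0001]
```

Call:
play_rows:
  translation:
    - [2.3,0,0]
    - [0,5,0]
    - [0,6,0]
    - [0,6,0]
    - [0,6,0]
    - [0,5,0]
    - [0,4,0]
    - [0,4,0]
    - [0,4,0]
    - [0,0,0]
  turn:
    - [0,0,0]
    - [0,0,0]
    - [0,0,0]
    - [0,0,0]
    - [0,0,0]
    - [0,0,0]
    - [0,0,0]
    - [0,0,0]
    - [0,0,0]
    - [0,0,0]
  fingers: [-0.3,-0.3,-0.3,-0.3,-0.3,-0.3,-0.3,-0.3,-0.3,-0.3]
  grip_force: 25

```text
time: 18.65
position: [0.5834, 0.3119, 0.0772]
tool_rot: [-1.571, -0.056, 0.058]
ft_force: [-0.2, -0.2, -0.1]
grip_width: 0.387
```

Run:
```python
from h import *
p,R,s=show(); print(s["torque"])
cv2.imwrite("pics/side17.png",ctrl.get_image("side"));
crop(cv2.imread("pics/side17.png"),225,270,335,400,6,"pics/s17d.png")
plan(p,R,[.584,.312,.0643],rvto(.072))
```

```text
t 18.65 pos [0.5834 0.3119 0.0772] grip mm 33.68224954922116 F [-0.2325 -0.164  -0.143 ]
R [[ 0.9974 -0.0012 -0.0722]
 [ 0.0722 -0.0007  0.9974]
 [-0.0012 -1.     -0.0006]]
[ 0.0287  0.0087 -0.0023]
trans mm (tool) [ 0.6467 12.9238  0.0404] turn rad (tool) [ 0.0006  0.0002 -0.0012]
```

View pics/s17d.png

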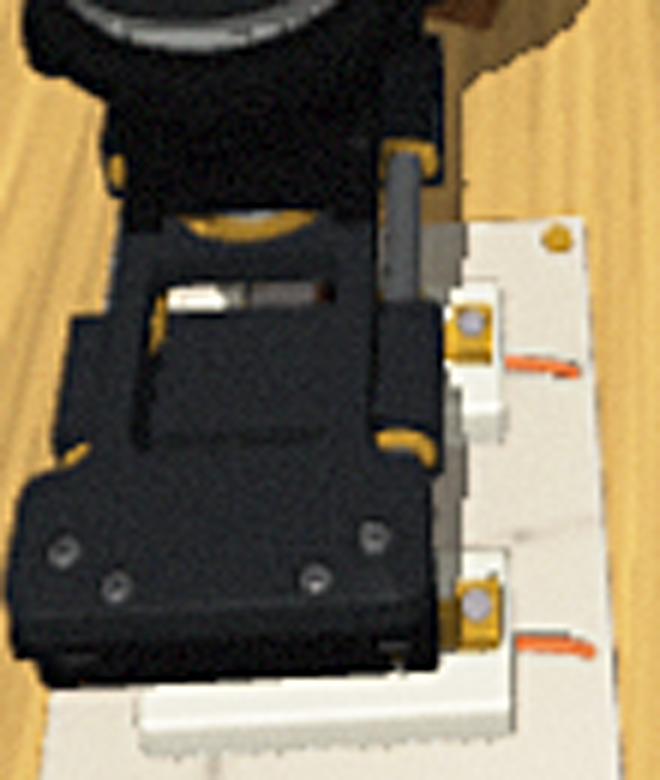

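Call:
play_rows:
  translation:
    - [0.6,1,0]
    - [0,1,0]
    - [0,1,0]
    - [0,1,0]
    - [0,1,0]
    - [0,1,0]
    - [0,1,0]
    - [0,0,0]
    - [0,0,0]
    - [0,0,0]
  turn:
    - [0,0,0]
    - [0,0,0]
    - [0,0,0]
    - [0,0,0]
    - [0,0,0]
    - [0,0,0]
    - [0,0,0]
    - [0,0,0]
    - [0,0,0]
    - [0,0,0]
  fingers: [-0.3,-0.3,-0.3,-0.3,-0.3,-0.3,-0.3,-0.3,-0.3,-0.3]
  grip_force: 25

```text
time: 19.53
position: [0.5845, 0.3123, 0.0713]
tool_rot: [-1.57, -0.057, 0.057]
ft_force: [-0.2, 0.5, -0.9]
grip_width: 0.386
```

Run:
```python
from h import *
p,R,s=show(); print(s["torque"])
plan(p,R,[.584,.312,.0643],rvto(.072))
```

```text
t 19.5333 pos [0.5845 0.3123 0.0713] grip mm 33.57104853174505 F [-0.1814  0.5205 -0.8533]
R [[ 0.9974  0.0001 -0.0721]
 [ 0.0721  0.0001  0.9974]
 [ 0.0001 -1.      0.0001]]
[ 0.0431 -0.0009 -0.0247]
trans mm (tool) [-0.5331  7.015  -0.2218] turn rad (tool) [-0.0001  0.0002  0.0001]
```

Call:
play_rows:
  translation:
    - [0,1,0]
    - [0,1,0]
    - [0,1,0]
    - [0,0,0]
    - [0,0,0]
    - [0,0,0]
    - [0,0,0]
    - [0,0,0]
    - [0,0,0]
    - [0,0,0]
  turn:
    - [0,0,0]
    - [0,0,0]
    - [0,0,0]
    - [0,0,0]
    - [0,0,0]
    - [0,0,0]
    - [0,0,0]
    - [0,0,0]
    - [0,0,0]
    - [0,0,0]
  fingers: [-0.3,-0.3,-0.3,-0.3,-0.3,-0.3,-0.3,-0.3,-0.3,-0.3]
  grip_force: 25

```text
time: 20.37
position: [0.5846, 0.3118, 0.0682]
tool_rot: [-1.571, -0.057, 0.056]
ft_force: [0.0, -1.5, -0.4]
grip_width: 0.385
```

Call:
play_rows:
  translation:
    - [0,1,0]
    - [0,1,0]
    - [0,0,0]
    - [0,0,0]
    - [0,0,0]
    - [0,0,0]
    - [0,0,0]
    - [0,0,0]
    - [0,0,0]
    - [0,0,0]
  turn:
    - [0,0,0]
    - [0,0,0]
    - [0,0,0]
    - [0,0,0]
    - [0,0,0]
    - [0,0,0]
    - [0,0,0]
    - [0,0,0]
    - [0,0,0]
    - [0,0,0]
  fingers: [-0.3,-0.3,-0.3,-0.3,-0.3,-0.3,-0.3,-0.3,-0.3,-0.3]
  grip_force: 25

```text
time: 21.2
position: [0.5848, 0.3119, 0.0665]
tool_rot: [-1.57, -0.057, 0.056]
ft_force: [-0.2, -3.8, 4.6]
grip_width: 0.387
```

Call:
play_rows:
  translation:
    - [0,0,-0.8]
    - [0,1,0]
    - [0,0,0]
    - [0,0,0]
    - [0,0,0]
    - [0,0,0]
    - [0,0,0]
    - [0,0,0]
    - [0,0,0]
    - [0,0,0]
  turn:
    - [0,0,0]
    - [0,0,0]
    - [0,0,0]
    - [0,0,0]
    - [0,0,0]
    - [0,0,0]
    - [0,0,0]
    - [0,0,0]
    - [0,0,0]
    - [0,0,0]
  fingers: [-0.3,-0.3,-0.3,-0.3,-0.3,-0.3,-0.3,-0.3,-0.3,-0.3]
  grip_force: 25

```text
time: 22.03
position: [0.5847, 0.3117, 0.0653]
tool_rot: [-1.57, -0.057, 0.056]
ft_force: [1.5, -1.0, 2.3]
grip_width: 0.384
```

Run:
```python
from h import *
p,R,s=show(); print(s["torque"])
```

```text
t 22.0333 pos [0.5847 0.3117 0.0653] grip mm 33.399721958778436 F [ 1.511  -1.036   2.3433]
R [[ 0.9974  0.0005 -0.0722]
 [ 0.0722  0.0005  0.9974]
 [ 0.0006 -1.      0.0005]]
[-0.3913 -0.5707  0.0193]
```

Call:
play_rows:
  translation:
    - [0,0.7,0]
    - [0,0.7,0]
    - [0,0,0]
    - [0,0,0]
    - [0,0,0]
    - [0,0,0]
    - [0,0,0]
    - [0,0,0]
    - [0,0,0]
    - [0,0,0]
  turn:
    - [0,0,0]
    - [0,0,0]
    - [0,0,0]
    - [0,0,0]
    - [0,0,0]
    - [0,0,0]
    - [0,0,0]
    - [0,0,0]
    - [0,0,0]
    - [0,0,0]
  fingers: [-0.3,-0.3,-0.3,-0.3,-0.3,-0.3,-0.3,-0.3,-0.3,-0.3]
  grip_force: 25

```text
time: 22.87
position: [0.5846, 0.3118, 0.0644]
tool_rot: [-1.569, -0.057, 0.057]
ft_force: [0.9, -1.6, 6.2]
grip_width: 0.386
```

Call:
play_rows:
  translation:
    - [0,0.7,0]
    - [0,0.7,0]
    - [0,0,0]
    - [0,0,0]
    - [0,0,0]
    - [0,0,0]
    - [0,0,0]
    - [0,0,0]
    - [0,0,0]
    - [0,0,0]
  turn:
    - [0,0,0]
    - [0,0,0]
    - [0,0,0]
    - [0,0,0]
    - [0,0,0]
    - [0,0,0]
    - [0,0,0]
    - [0,0,0]
    - [0,0,0]
    - [0,0,0]
  fingers: [-0.3,-0.3,-0.3,-0.3,-0.3,-0.3,-0.3,-0.3,-0.3,-0.3]
  grip_force: 25

```text
time: 23.7
position: [0.5847, 0.3118, 0.0638]
tool_rot: [-1.569, -0.057, 0.056]
ft_force: [-0.9, -2.6, 9.2]
grip_width: 0.383
```

Call:
play_rows:
  translation:
    - [0,0.5,0]
    - [0,0.5,0]
    - [0,0,0]
    - [0,0,0]
    - [0,0,0]
    - [0,0,0]
    - [0,0,0]
    - [0,0,0]
    - [0,0,0]
    - [0,0,0]
  turn:
    - [0,0,0]
    - [0,0,0]
    - [0,0,0]
    - [0,0,0]
    - [0,0,0]
    - [0,0,0]
    - [0,0,0]
    - [0,0,0]
    - [0,0,0]
    - [0,0,0]
  fingers: [-0.3,-0.3,-0.3,-0.3,-0.3,-0.3,-0.3,-0.3,-0.3,-0.3]
  grip_force: 25

```text
time: 24.53
position: [0.5848, 0.312, 0.0629]
tool_rot: [-1.569, -0.057, 0.056]
ft_force: [-0.4, -1.8, 9.1]
grip_width: 0.388
```

Run:
```python
from h import *
p,R,s=show(); print(s["torque"])
```

```text
t 24.5333 pos [0.5848 0.312  0.0629] grip mm 33.750779194207354 F [-0.423  -1.8179  9.0682]
R [[ 0.9974  0.0008 -0.0723]
 [ 0.0723  0.0012  0.9974]
 [ 0.0009 -1.      0.0012]]
[-0.556   0.0575  0.0258]
```

Call:
play_rows:
  translation:
    - [0,0.5,0]
    - [0,0.5,0]
    - [0,0,0]
    - [0,0,0]
    - [0,0,0]
    - [0,0,0]
    - [0,0,0]
    - [0,0,0]
    - [0,0,0]
    - [0,0,0]
  turn:
    - [0,0,0]
    - [0,0,0]
    - [0,0,0]
    - [0,0,0]
    - [0,0,0]
    - [0,0,0]
    - [0,0,0]
    - [0,0,0]
    - [0,0,0]
    - [0,0,0]
  fingers: [-0.3,-0.3,-0.3,-0.3,-0.3,-0.3,-0.3,-0.3,-0.3,-0.3]
  grip_force: 25

```text
time: 25.37
position: [0.5848, 0.3119, 0.0611]
tool_rot: [-1.569, -0.057, 0.056]
ft_force: [1.1, -1.0, 5.7]
grip_width: 0.392
```

Call:
play_rows:
  translation:
    - [0,0.5,0]
    - [0,0.5,0]
    - [0,0,0]
    - [0,0,0]
    - [0,0,0]
    - [0,0,0]
    - [0,0,0]
    - [0,0,0]
    - [0,0,0]
    - [0,0,0]
  turn:
    - [0,0,0]
    - [0,0,0]
    - [0,0,0]
    - [0,0,0]
    - [0,0,0]
    - [0,0,0]
    - [0,0,0]
    - [0,0,0]
    - [0,0,0]
    - [0,0,0]
  fingers: [-0.3,-0.3,-0.3,-0.3,-0.3,-0.3,-0.3,-0.3,-0.3,-0.3]
  grip_force: 25

```text
time: 26.2
position: [0.5845, 0.3117, 0.0594]
tool_rot: [-1.57, -0.057, 0.057]
ft_force: [1.0, 0.3, 2.5]
grip_width: 0.387
```

Call:
play_rows:
  translation:
    - [0,0.5,0]
    - [0,0.5,0]
    - [0,0,0]
    - [0,0,0]
    - [0,0,0]
    - [0,0,0]
    - [0,0,0]
    - [0,0,0]
    - [0,0,0]
    - [0,0,0]
  turn:
    - [0,0,0]
    - [0,0,0]
    - [0,0,0]
    - [0,0,0]
    - [0,0,0]
    - [0,0,0]
    - [0,0,0]
    - [0,0,0]
    - [0,0,0]
    - [0,0,0]
  fingers: [-0.3,-0.3,-0.3,-0.3,-0.3,-0.3,-0.3,-0.3,-0.3,-0.3]
  grip_force: 25

```text
time: 27.03
position: [0.5845, 0.3117, 0.0593]
tool_rot: [-1.569, -0.057, 0.057]
ft_force: [-0.1, -1.5, 5.8]
grip_width: 0.386
```

Run:
```python
from h import *
p,R,s=show(); print(s["torque"])
```

```text
t 27.0333 pos [0.5845 0.3117 0.0593] grip mm 33.60622618948088 F [-0.0871 -1.5346  5.8432]
R [[ 0.9974  0.0001 -0.0722]
 [ 0.0722  0.0006  0.9974]
 [ 0.0002 -1.      0.0006]]
[-0.199  -0.0769  0.0616]
```

Call:
play_rows:
  translation:
    - [0,0.5,0]
    - [0,0.4,0]
    - [0,0,0]
    - [0,0,0]
    - [0,0,0]
    - [0,0,0]
    - [0,0,0]
    - [0,0,0]
    - [0,0,0]
    - [0,0,0]
  turn:
    - [0,0,0]
    - [0,0,0]
    - [0,0,0]
    - [0,0,0]
    - [0,0,0]
    - [0,0,0]
    - [0,0,0]
    - [0,0,0]
    - [0,0,0]
    - [0,0,0]
  fingers: [-0.3,-0.3,-0.3,-0.3,-0.3,-0.3,-0.3,-0.3,-0.3,-0.3]
  grip_force: 25

```text
time: 27.87
position: [0.5846, 0.3117, 0.0592]
tool_rot: [-1.569, -0.057, 0.057]
ft_force: [-1.2, -1.9, 9.9]
grip_width: 0.392
```

Call:
play_rows:
  translation:
    - [0,0.4,0]
    - [0,0.4,0]
    - [0,0,0]
    - [0,0,0]
    - [0,0,0]
    - [0,0,0]
    - [0,0,0]
    - [0,0,0]
    - [0,0,0]
    - [0,0,0]
  turn:
    - [0,0,0]
    - [0,0,0]
    - [0,0,0]
    - [0,0,0]
    - [0,0,0]
    - [0,0,0]
    - [0,0,0]
    - [0,0,0]
    - [0,0,0]
    - [0,0,0]
  fingers: [-0.3,-0.3,-0.3,-0.3,-0.3,-0.3,-0.3,-0.3,-0.3,-0.3]
  grip_force: 25

```text
time: 28.7
position: [0.5847, 0.3117, 0.0591]
tool_rot: [-1.569, -0.057, 0.056]
ft_force: [-1.8, -1.9, 12.3]
grip_width: 0.383
```

Call:
play_rows:
  translation:
    - [0,-0.8,0]
    - [0,-0.8,0]
    - [0,0,0]
    - [0,0,0]
    - [0,0,0]
    - [0,0,0]
    - [0,0,0]
    - [0,0,0]
    - [0,0,0]
    - [0,0,0]
  turn:
    - [0,0,0]
    - [0,0,0]
    - [0,0,0]
    - [0,0,0]
    - [0,0,0]
    - [0,0,0]
    - [0,0,0]
    - [0,0,0]
    - [0,0,0]
    - [0,0,0]
  fingers: [-0.3,-0.3,-0.2,-0.15,-0.1,-0.07,-0.05,-0.05,-0.05,-0.05]
  grip_force: 25

```text
time: 29.53
position: [0.5843, 0.3114, 0.058]
tool_rot: [-1.57, -0.056, 0.057]
ft_force: [0.9, -0.5, -0.5]
grip_width: 0.472
```

Run:
```python
from h import *
p,R,s=show(); print(s["torque"])
```

```text
t 29.5333 pos [0.5843 0.3114 0.058 ] grip mm 41.03344096359762 F [ 0.9349 -0.5476 -0.546 ]
R [[ 0.9974 -0.0005 -0.0722]
 [ 0.0722 -0.0003  0.9974]
 [-0.0005 -1.     -0.0002]]
[ 0.029  -0.0043 -0.0428]
```

Released; lift slowly.

Call:
play_rows:
  translation:
    - [0,-2,0]
    - [0,-3,0]
    - [0,-4,0]
    - [0,-6,0]
    - [0,-8,0]
    - [0,-10,0]
    - [0,-10,0]
    - [0,-10,0]
    - [0,-10,0]
    - [0,-7,0]
  turn:
    - [0,0,0]
    - [0,0,0]
    - [0,0,0]
    - [0,0,0]
    - [0,0,0]
    - [0,0,0]
    - [0,0,0]
    - [0,0,0]
    - [0,0,0]
    - [0,0,0]
  fingers: [-0.06,-0.06,-0.06,-0.06,-0.06,-0.06,-0.06,-0.06,-0.06,-0.06]
  grip_force: 25

```text
time: 30.37
position: [0.5852, 0.3118, 0.1304]
tool_rot: [-1.569, -0.058, 0.055]
ft_force: [-0.8, 1.2, -0.4]
grip_width: 0.473
```

Run:
```python
from h import *
p,R,s=show()
plan(p,R,[.5568,-.306,.1344],rvto(.064))
```

```text
t 30.3667 pos [0.5852 0.3118 0.1304] grip mm 41.168479616378605 F [-0.7874  1.1564 -0.4106]
R [[ 0.9974  0.0017 -0.0721]
 [ 0.0721  0.0012  0.9974]
 [ 0.0018 -1.      0.001 ]]
trans mm (tool) [ -72.8525   -4.7478 -614.0903] turn rad (tool) [-0.001   0.0082  0.0018]
```

Call:
play_rows:
  translation:
    - [-2,-3,-15]
    - [-4,-2,-32]
    - [-4.5,0,-39]
    - [-4.5,0,-39]
    - [-4.5,0,-39]
    - [-4.5,0,-39]
    - [-4.5,0,-39]
    - [-4.5,0,-39]
    - [-4,0,-32]
    - [-2,0,-15]
  turn:
    - [0,0.008,0]
    - [0,0,0]
    - [0,0,0]
    - [0,0,0]
    - [0,0,0]
    - [0,0,0]
    - [0,0,0]
    - [0,0,0]
    - [0,0,0]
    - [0,0,0]
  fingers: [-0.06,-0.06,-0.06,-0.06,-0.06,-0.06,-0.06,-0.06,-0.06,-0.06]
  grip_force: 25

```text
time: 31.2
position: [0.5652, -0.0262, 0.1337]
tool_rot: [-1.573, -0.044, 0.044]
ft_force: [0.2, 0.4, -0.9]
grip_width: 0.468
```

Run:
```python
from h import *
p,R,s=show()
for n in("side","top"): cv2.imwrite(f"pics/{n}18.png",ctrl.get_image(n))
s=cv2.imread("pics/side18.png"); t=cv2.imread("pics/top18.png")
crop(s,240,310,320,400,6,"pics/s18d.png"); crop(t,175,168,235,216,12,"pics/t18d.png"); crop(s,240,150,360,300,5,"pics/s18e.png")
plan(p,R,[.5568,-.306,.1344],rvto(.064))
```

```text
t 31.2 pos [ 0.5652 -0.0262  0.1337] grip mm 40.680447744371236 F [ 0.175   0.3897 -0.9352]
R [[ 0.9984 -0.0003 -0.0561]
 [ 0.0561 -0.0023  0.9984]
 [-0.0004 -1.     -0.0022]]
trans mm (tool) [ -24.0762   -0.1108 -278.8847] turn rad (tool) [ 0.0022 -0.0079 -0.0004]
```

View pics/s18d.png

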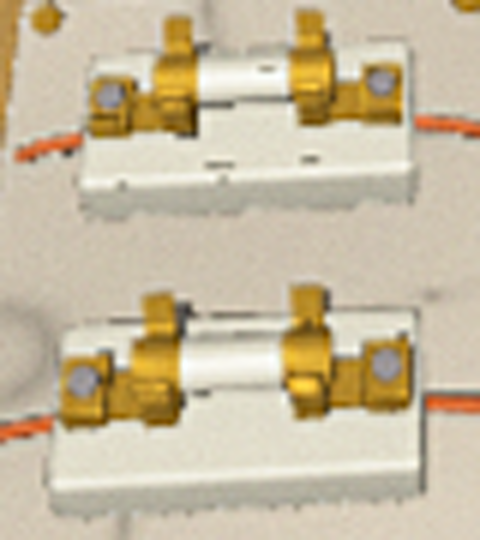

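View pics/t18d.png

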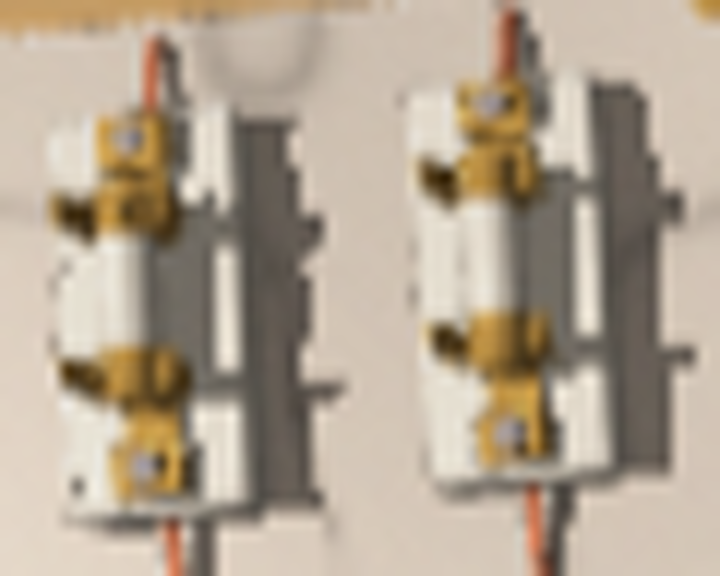

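View pics/s18e.png

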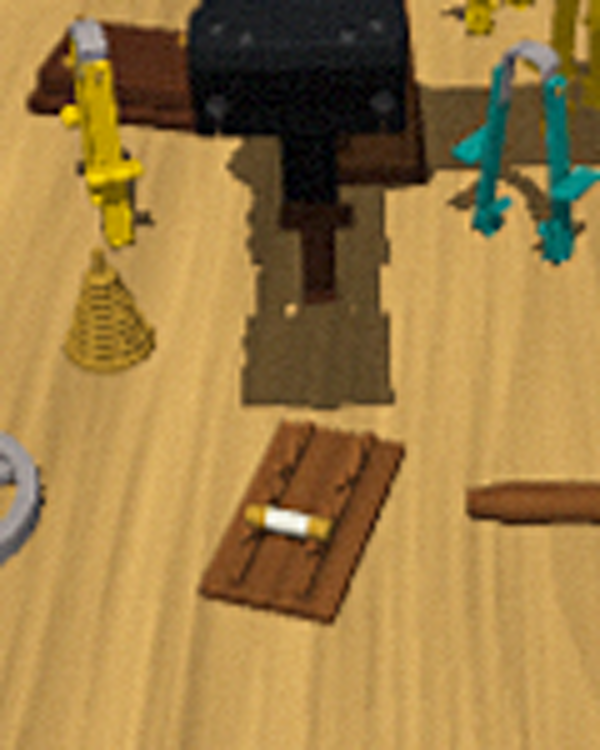

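Call:
play_rows:
  translation:
    - [-1,0,-15]
    - [-3,0,-36]
    - [-3.5,0,-40]
    - [-3.5,0,-40]
    - [-3.5,0,-40]
    - [-3.5,0,-40]
    - [-3,0,-35]
    - [-2,0,-22]
    - [-1,0,-11]
    - [0,0,0]
  turn:
    - [0,-0.008,0]
    - [0,0,0]
    - [0,0,0]
    - [0,0,0]
    - [0,0,0]
    - [0,0,0]
    - [0,0,0]
    - [0,0,0]
    - [0,0,0]
    - [0,0,0]
  fingers: [-0.06,-0.06,-0.06,-0.06,-0.06,-0.06,-0.06,-0.06,-0.06,-0.06]
  grip_force: 25

```text
time: 32.13
position: [0.5617, -0.3009, 0.1331]
tool_rot: [-1.571, -0.053, 0.054]
ft_force: [-0.5, 0.2, -1.3]
grip_width: 0.474
```

Call:
play_rows:
  translation:
    - [0,0,0]
    - [0,0,0]
    - [0,0,0]
    - [0,0,0]
    - [0,0,0]
    - [0,0,0]
    - [0,0,0]
    - [0,0,0]
    - [0,0,0]
    - [0,0,0]
  turn:
    - [0,0,0]
    - [0,0,0]
    - [0,0,0]
    - [0,0,0]
    - [0,0,0]
    - [0,0,0]
    - [0,0,0]
    - [0,0,0]
    - [0,0,0]
    - [0,0,0]
  fingers: [-0.1,-0.1,-0.1,-0.1,-0.1,-0.1,-0.1,-0.1,-0.1,-0.1]
  grip_force: 25

```text
time: 32.97
position: [0.5628, -0.2985, 0.1334]
tool_rot: [-1.57, -0.057, 0.056]
ft_force: [-0.4, 0.9, -1.2]
grip_width: 0.451
```

Run:
```python
from h import *
p,R,s=show()
for n in("side",): cv2.imwrite(f"pics/{n}19.png",ctrl.get_image(n))
s=cv2.imread("pics/side19.png")
crop(s,270,50,370,190,4,"pics/s19c.png")
plan(p,R,[.5562,-.3056,.0424],rvto(.064))
```

```text
t 32.9667 pos [ 0.5628 -0.2985  0.1334] grip mm 39.25605235450078 F [-0.3568  0.9025 -1.2318]
R [[ 0.9974  0.0001 -0.072 ]
 [ 0.072   0.0001  0.9974]
 [ 0.0001 -1.      0.0001]]
trans mm (tool) [-7.1511 90.9703 -6.6302] turn rad (tool) [-0.0001  0.008   0.0001]
```

View pics/s19c.png

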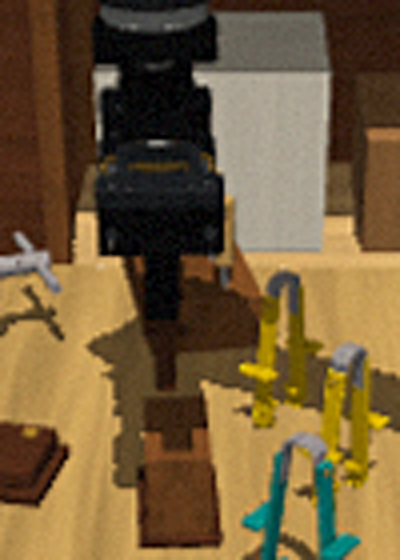

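Call:
play_rows:
  translation:
    - [-3.5,0,-3.3]
    - [-3.6,0,-3.3]
    - [0,0,0]
    - [0,0,0]
    - [0,0,0]
    - [0,0,0]
    - [0,0,0]
    - [0,0,0]
    - [0,0,0]
    - [0,0,0]
  turn:
    - [0,0,0]
    - [0,0.008,0]
    - [0,0,0]
    - [0,0,0]
    - [0,0,0]
    - [0,0,0]
    - [0,0,0]
    - [0,0,0]
    - [0,0,0]
    - [0,0,0]
  fingers: [-0.1,-0.1,-0.1,-0.1,-0.1,-0.1,-0.1,-0.1,-0.1,-0.1]
  grip_force: 25

```text
time: 33.85
position: [0.5563, -0.3054, 0.1333]
tool_rot: [-1.57, -0.051, 0.051]
ft_force: [0.9, -0.9, -0.3]
grip_width: 0.451
```

Run:
```python
from h import *
p,R,s=show()
for n in("side",): cv2.imwrite(f"pics/{n}20.png",ctrl.get_image(n))
s=cv2.imread("pics/side20.png")
crop(s,270,50,370,190,4,"pics/s20c.png")
a=cv2.imread("pics/s9c.png");b=cv2.imread("pics/s20c.png"); cv2.imwrite("pics/cmp20.png",np.hstack([a,b]))
plan(p,R,[.5562,-.3056,.0424],rvto(.064))
```

```text
t 33.85 pos [ 0.5563 -0.3054  0.1333] grip mm 39.23965709912242 F [ 0.8766 -0.884  -0.305 ]
R [[ 0.9979 -0.     -0.0644]
 [ 0.0644  0.      0.9979]
 [-0.     -1.      0.    ]]
trans mm (tool) [-0.1384 90.9273 -0.1833] turn rad (tool) [-0.      0.0004 -0.    ]
```

View pics/cmp20.png

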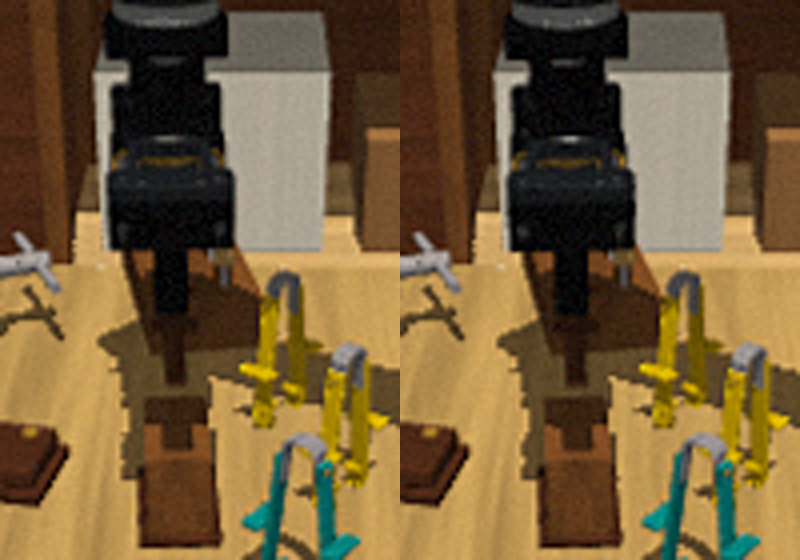

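Call:
play_rows:
  translation:
    - [0,5,0]
    - [0,7,0]
    - [0,7,0]
    - [0,6,0]
    - [0,5,0]
    - [0,4,0]
    - [0,3,0]
    - [0,3,0]
    - [0,2,0]
    - [0,0,0]
  turn:
    - [0,0,0]
    - [0,0,0]
    - [0,0,0]
    - [0,0,0]
    - [0,0,0]
    - [0,0,0]
    - [0,0,0]
    - [0,0,0]
    - [0,0,0]
    - [0,0,0]
  fingers: [-0.1,-0.1,-0.1,-0.1,-0.1,-0.1,-0.1,-0.1,-0.1,-0.1]
  grip_force: 25

```text
time: 34.73
position: [0.5561, -0.3054, 0.091]
tool_rot: [-1.57, -0.05, 0.051]
ft_force: [0.1, 0.5, -1.5]
grip_width: 0.45
```

Call:
play_rows:
  translation:
    - [0,4,0]
    - [0,6,0]
    - [0,6,0]
    - [0,6,0]
    - [0,6,0]
    - [0,6,0]
    - [0,5,0]
    - [0,4,0]
    - [0,3,0]
    - [0,0,0]
  turn:
    - [0,0,0]
    - [0,0,0]
    - [0,0,0]
    - [0,0,0]
    - [0,0,0]
    - [0,0,0]
    - [0,0,0]
    - [0,0,0]
    - [0,0,0]
    - [0,0,0]
  fingers: [-0.1,-0.1,-0.1,-0.1,-0.1,-0.1,-0.1,-0.1,-0.1,-0.1]
  grip_force: 25

```text
time: 35.57
position: [0.5559, -0.3052, 0.0445]
tool_rot: [-1.57, -0.05, 0.051]
ft_force: [0.4, 0.0, -0.9]
grip_width: 0.447
```

Run:
```python
from h import *
p,R,s=show()
plan(p,R,[.5562,-.3056,.0424],rvto(.064))
```

```text
t 35.5667 pos [ 0.5559 -0.3052  0.0445] grip mm 38.89750227119185 F [ 0.4198  0.0328 -0.8924]
R [[ 0.9979 -0.001  -0.0642]
 [ 0.0642  0.0005  0.9979]
 [-0.001  -1.      0.0005]]
trans mm (tool) [ 0.3022  2.1331 -0.3885] turn rad (tool) [-0.0005  0.0003 -0.001 ]
```

Call:
play_rows:
  translation:
    - [0,1,0]
    - [0,0.8,0]
    - [0,0,0]
    - [0,0,0]
    - [0,0,0]
    - [0,0,0]
    - [0,0,0]
    - [0,0,0]
    - [0,0,0]
    - [0,0,0]
  turn:
    - [0,0,0]
    - [0,0,0]
    - [0,0,0]
    - [0,0,0]
    - [0,0,0]
    - [0,0,0]
    - [0,0,0]
    - [0,0,0]
    - [0,0,0]
    - [0,0,0]
  fingers: [-0.1,-0.1,-0.1,-0.1,-0.1,-0.1,-0.1,-0.1,-0.1,-0.1]
  grip_force: 25

```text
time: 36.4
position: [0.5563, -0.3055, 0.0436]
tool_rot: [-1.57, -0.051, 0.05]
ft_force: [-0.5, 0.2, -1.4]
grip_width: 0.451
```

Call:
play_rows:
  translation:
    - [0,1,0]
    - [0,0,0]
    - [0,0,0]
    - [0,0,0]
    - [0,0,0]
    - [0,0,0]
    - [0,0,0]
    - [0,0,0]
    - [0,0,0]
    - [0,0,0]
  turn:
    - [0,0,0]
    - [0,0,0]
    - [0,0,0]
    - [0,0,0]
    - [0,0,0]
    - [0,0,0]
    - [0,0,0]
    - [0,0,0]
    - [0,0,0]
    - [0,0,0]
  fingers: [-0.1,-0.1,-0.06,-0.03,0,0.05,0.2,0.6,0.6,0.6]
  grip_force: 25

```text
time: 37.23
position: [0.5564, -0.3056, 0.0427]
tool_rot: [-1.57, -0.051, 0.05]
ft_force: [-0.2, 0.3, -0.4]
grip_width: 0.731
```

Call:
play_rows:
  translation:
    - [0,0,0]
    - [0,0,0]
    - [0,-3,0]
    - [0,-6,0]
    - [0,-10,0]
    - [0,-12,0]
    - [0,-14,0]
    - [0,-16,0]
    - [0,-16,0]
    - [0,-16,0]
  turn:
    - [0,0,0]
    - [0,0,0]
    - [0,0,0]
    - [0,0,0]
    - [0,0,0]
    - [0,0,0]
    - [0,0,0]
    - [0,0,0]
    - [0,0,0]
    - [0,0,0]
  fingers: [0.8,0.8,0.8,0.8,0.8,0.8,0.8,0.8,0.8,0.8]

```text
time: 38.07
position: [0.5566, -0.3058, 0.1381]
tool_rot: [-1.571, -0.052, 0.049]
ft_force: [1.1, -0.4, 0.1]
grip_width: 0.898
```

Run:
```python
from h import *
p,R,s=show()
for n in("side",): cv2.imwrite(f"pics/{n}21.png",ctrl.get_image(n))
s=cv2.imread("pics/side21.png")
crop(s,270,50,370,190,4,"pics/s21c.png")
```

```text
t 38.0667 pos [ 0.5566 -0.3058  0.1381] grip mm 78.16056623802875 F [ 1.112  -0.4081  0.0521]
R [[ 0.9979  0.0017 -0.064 ]
 [ 0.064  -0.0005  0.9979]
 [ 0.0017 -1.     -0.0006]]
```

View pics/s21c.png

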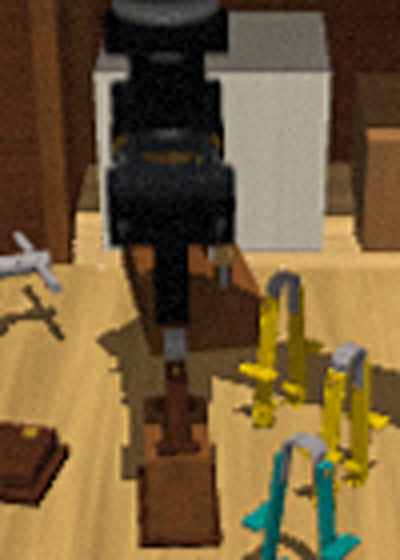

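Tongs are back standing in the stand. Now raise and move clear, then compare with the start pictures.

Call:
play_rows:
  translation:
    - [0,-20,0]
    - [0,-25,0]
    - [0,-25,0]
    - [0,-20,0]
    - [0,-10,20]
    - [0,0,40]
    - [0,0,40]
    - [0,0,40]
    - [0,0,30]
    - [0,0,15]
  turn:
    - [0,0,0]
    - [0,0,0]
    - [0,0,0]
    - [0,0,0]
    - [0,0,0]
    - [0,0,0]
    - [0,0,0]
    - [0,0,0]
    - [0,0,0]
    - [0,0,0]
  fingers: [0.8,0.8,0.8,0.8,0.8,0.8,0.8,0.8,0.8,0.8]

```text
time: 38.95
position: [0.5447, -0.1153, 0.2368]
tool_rot: [-1.567, -0.057, 0.054]
ft_force: [0.4, 0.1, -0.1]
grip_width: 0.9
```

Call:
play_rows:
  translation:
    - [0,0,0]
    - [0,0,0]
    - [0,0,0]
    - [0,0,0]
    - [0,0,0]
    - [0,0,0]
    - [0,0,0]
    - [0,0,0]
    - [0,0,0]
    - [0,0,0]
  turn:
    - [0,0,0]
    - [0,0,0]
    - [0,0,0]
    - [0,0,0]
    - [0,0,0]
    - [0,0,0]
    - [0,0,0]
    - [0,0,0]
    - [0,0,0]
    - [0,0,0]
  fingers: [0.8,0.8,0.8,0.8,0.8,0.8,0.8,0.8,0.8,0.8]

```text
time: 39.78
position: [0.5444, -0.121, 0.2355]
tool_rot: [-1.57, -0.05, 0.05]
ft_force: [0.0, 0.8, -0.5]
grip_width: 0.901
```

Run:
```python
from h import *
p,R,s=show()
for n in("side","top"): cv2.imwrite(f"pics/{n}22.png",ctrl.get_image(n))
t=cv2.imread("pics/top22.png");s=cv2.imread("pics/side22.png");t0=cv2.imread("pics/top0.png");s0=cv2.imread("pics/side0.png")
crop(t,380,175,440,220,6,"pics/a.png");crop(t0,380,175,440,220,6,"pics/b.png");crop(s,290,120,350,195,6,"pics/c.png");crop(s0,290,120,350,195,6,"pics/d.png")
A,B,C,D=[cv2.imread(f"pics/{k}.png") for k in"abcd"]
m=np.zeros((450,720+0,3),np.uint8); m[:270,:360]=A; 
m2=np.zeros((450,720,3),np.uint8); m2[:,:360]=C; m2[:,360:]=D
cv2.imwrite("pics/cmpS.png",m2); cv2.imwrite("pics/cmpT.png",np.hstack([A,B]))
```

```text
t 39.7833 pos [ 0.5444 -0.121   0.2355] grip mm 78.35274618285213 F [ 0.0002  0.8399 -0.5218]
R [[ 0.9979 -0.     -0.0641]
 [ 0.0641  0.      0.9979]
 [-0.     -1.      0.    ]]
```

View pics/cmpS.png

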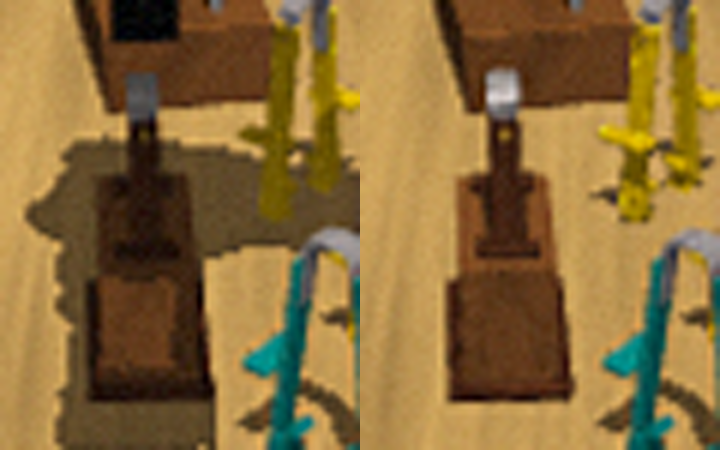

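View pics/top22.png

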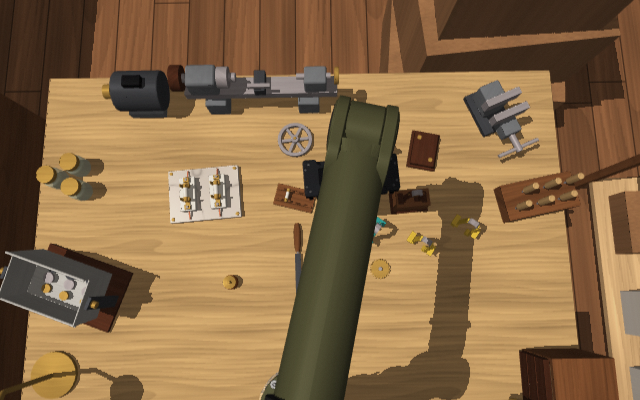

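View pics/side22.png

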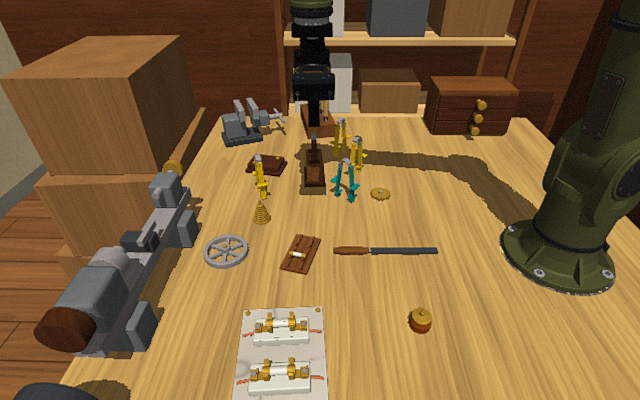

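```bash
python3 -c "
from bench import ctrl
print(ctrl.close_job())"
```

```text
the job is handed in; nothing more can be done
None
```

The larger spare fuse is in the empty base and the tongs are back upright in their stand. I handed the job in at about 39.8 s of the 61 s allowed. No verdict is reported, so the result rests on my own checks.

**What I did:** I took the dark wooden tongs from the stand, gripped the fuse with 25 N, and pressed it down between the clips. The leaves' resistance peaked at about 10 N and then gave way. The fuse came to a dead stop on the saddles, with 12 to 13 N at the end. I then opened the tongs, lifted away, returned them to the stand and moved the arm clear.

**Last checks:**
- **Fuse:** it sits level and centred between the terminals, and looks the same as the fuse in the full base in both views.
- **Tongs:** the side view shows the bow and guards in the same place as at the start.
- **Everything else:** the smaller fuse and the bystanders look unmoved.
- **Robot:** it touches nothing.

**What disagreed:**
- **Tool height:** the images and contact showed the fingertips about 37 mm higher than the state's TCP height. I worked with that offset, and it held for the grasp, the pick-up and the seating.
- **Cameras:** the two differed by 3 to 5 mm in x, so I used values in between.
- **Seating:** the gripper hid the fuse from both cameras, so I judged it by the forces and confirmed it in pictures afterwards.

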